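# Slide the tube block home on the bench mixer and lock its toggle clamp

## Task

The aluminium tube block was only set down at the mouth of its bay on the tube mixer. With the clamp still open, push the block gently (under 20 N) back between its guides until it is fully home against the back stop, then push the clamp's lever over its dead centre and down to its stop, as gently, so that the rubber foot holds the block down. Leave the two dropper bottles beside the mixer standing.

Things in the scene. Friction and masses are not known exactly. Their poses are not given: they have to be found in the camera images.
- mixer: Fixed bench tube mixer, white housing, 150 x 240 x 70 mm, on a grey bench pad. Origin at the centre of its underside; x points from its front panel to its back, y to its left, z up. Its top (z = 70 mm) is a flat aluminium platform with the bay for the tube block at the left and a steel toggle clamp on a slotted upright plate (46 mm wide, 75 mm high, front face at x = 69) at the right.
- bay_stop (a point): Point on the platform, middle of the back stop's front face (bar 16 mm high); axes as the mixer's. Two guides, 14 mm high, along x at y = +-59.5 mm (119 mm apart inside): straight for the last 30 mm before the stop, before that flared outwards by 22 degrees over 23 mm. Bowed leaf springs on both guides grip the block over the last 28 mm: entering them takes 7 to 15 N, then 4 to 9 N up to the stop.
- clamp_seat (a point): Platform point plumb under the clamp arm's pivot; the clamp works in the y-z plane here (mixer's axes, mm). Its height is set anew each time and NOT measured: heights below +-12. Open: lever, 61 degrees up, from pivot y -11, z 66 up to its end y -51, z 138; arm up at the left, foot at y 50, z 53, arm top y 30, z 95. Closed: lever from y 3, z 69 level to its end y -80, z 69.
- tube_block: Loose aluminium block, 44 (x) x 116 (y) x 36 mm (z), 0.25 to 0.5 kg, rows of small capped tubes 7 mm above its top, a bare land at its right (-y) end for the clamp foot. Origin under its centre. Stands askew on the platform, x to the back stop, 39 to 51 mm short of it. Home: back face flat on the stop, origin 22 mm before point bay_stop. Push its flat front face.
- clamp_foot (a joint): Travel of the clamp's sprung rubber foot along its spindle, m: 0 free; pressed in (spring 5 N + 0.7 N/mm) as the clamp closes on the block, ends at 0.002 to 0.028 by the clamp's height. Closing: push the sleeve's (13 mm thick) upper left side to -y and down about its pivot. Force there: under 2 N, then a peak of 2 to 15 N, about 0 at dead centre, 3 degrees before the rigid stop.
- dropper_a: Small white dropper bottle with a pointed cap, 25 mm across, 73 mm tall, loose on the bench between the mixer's right end and the blue water bath; leave it standing. Origin under its centre.
- dropper_b: Small brown dropper bottle with a pointed cap, 25 mm across, 73 mm tall, loose, beside the white one; leave it standing. Origin under its centre.

How it is judged:
On the way, in this order (a step that is already met when the one before it is completed fails the run):
1. the block is fully home against the back stop while the clamp is still open (x of tube_block in the frame of mixer above 0.0395 m and z of tube_block in the frame of mixer below 0.0725 m and angle between the x axis of tube_block and the x axis of mixer, either way round below 0.03 rad and value of joint clamp_foot below 0.001 m), for 0.2 s.
2. the lever is past dead centre: let go, the clamp keeps its foot pressed on the block (value of joint clamp_foot above 0.0015 m and contact force between the fingers and anything else below 0.5 N), for 0.3 s.
At the end, for the whole second after the job is handed in: The block is at rest on the platform, home within 1.5 mm of the back stop and square to it within 0.03 rad; the clamp lever is past dead centre, so that with the robot clear of it the clamp stays shut and its sprung foot stays pressed in by more than 1.5 mm, holding the block (x of tube_block in the frame of mixer above 0.0395 m and z of tube_block in the frame of mixer below 0.0725 m and angle between the x axis of tube_block and the x axis of mixer, either way round below 0.03 rad and value of joint clamp_foot above 0.0015 m and linear speed of tube_block below 0.01 m/s); the robot touches nothing.
It fails at once if the fingers push on anything with more than 22 N (contact force between the fingers and anything else above 22 N).
It fails at once if the tube block is tipped or lifted (angle between tube_block's own z axis and vertical above 0.15 rad or z of tube_block in the frame of mixer above 0.08 m).
It fails at once if a dropper bottle is knocked over or shoved away (angle between dropper_a's own z axis and vertical above 0.5 rad or distance of dropper_a from where it was at the start of the episode above 0.03 m).
It fails at once if a dropper bottle is knocked over or shoved away (angle between dropper_b's own z axis and vertical above 0.5 rad or distance of dropper_b from where it was at the start of the episode above 0.03 m).
It also fails if it takes over 67 s, if anything falls off the work surface, if the arm or the gripper's body presses on something with over 40 N, if the wrist force passes 120 N, or if a joint passes its speed limit or range.

## Robot

A 6-joint arm with a two-finger parallel gripper is mounted at the origin on the work surface; the furniture and walls round the work are solid. World frame = base frame: x ahead of the robot, y to its left, z up, the work surface at z = 0. Lengths are in m, angles in rad, forces in N, time in s.
With the tool pointing down it reaches from about 0.275 to 0.85 m from the base axis. Payload 19 kg.
Tool frame: the origin (TCP) lies between the finger pads; the fingertips stand ctrl.nose_length ahead of it and the grasp point (between the pads) lies 6 mm ahead of it (ctrl.nose_length is the distance from the TCP to the fingertips, in m); z points along the fingers, y is the direction in which the jaws open and shut (so a half turn about z gives the same grasp; the last joint's range is limited). The gripper opens to 85 mm and grips with 20 to 120 N. Pads are 22 mm wide; open, the fingers measure 114 mm over their backs; the gripper's body (76 mm by 85 mm) begins 54 mm behind the grasp point. The pads swing forward as they close: fully open they stand 13 mm farther back than shut.
Start: joints at [-1.392, 0.15, 1.437, -0, 1.554, -0.134], TCP at [0.177, -0.547, 0.256] pointing down, gripper open.
Joint ranges: [-2.8, 2.8], [-0.68, 2.1], [0.12, 2.68], [-1.39, 4.53], [0.16, 2.79], [-2.81, 2.81]. Speed limits (rad/s): [1.89, 1.89, 2.22, 3.01, 3.01, 3.01].

## Interface

Orientations are given as a unit quaternion [w, x, y, z].
In Python, from workcell import telemetry, vision, job, ctrl gives the robot as it stands. The module is installed in compiled form; this text tells all that it offers.
- The arm moves only by the tool send_rows, never from a script. Its argument "commands" is a list of rows, each an object of numbers: "claw": the closure, from 0 (fully open) to 1 (shut); "x", "y", "z": the shift along the world's x, y, z in mm; "rx", "ry", "rz": the turn, a rotation vector about the world's x, y, z in degrees. In form: [{"claw": .., "x": .., "y": .., "z": .., "rx": .., "ry": .., "rz": ..}, ...]. A call has 1 to 10 rows; each row shifts and turns the pose as measured when the row begins; what a row does not reach is not made up. A row lasts 1/8 s, in which the tool goes at most 62.5 mm and 10.7 degrees, less where a joint would pass 70% of its speed; a pose out of reach is approached as far as the arm can. A call is refused whole if a number of a shift passes 62.5 or a number of a turn 10.7, either way. A call with a gripper value outside its range is refused whole. The fingers move at their own pace and stop on an object; "force" is the grip in N (left out, the last holds). Time passes only in rows, so rows that do not move let the fingers close. It gives the time, the measured TCP pose, the force and the opening at its end, in the units of the state.
- telemetry.state(): the state, without advancing time (a new reading comes with each control period).
- vision.read_camera(name): name is "scene" or "top"; returns the picture (420x560x3 uint8, red, green, blue); there is no depth.
- vision.camera_model(name): a dict with "intrinsics" (3x3 intrinsics, pixels), "rvec" (rotation vector, rad) and "tvec" (3), from world to camera coordinates, as OpenCV has them. Camera axes: x right, y down, z forward; pixel columns grow to the right and rows downward; lengths in m; the calibration is good to about 2 mm. A picture is of the moment at which its call begins. camera_model takes no time and is no camera call.
- job.hand_in(): hands the job in, once; it reports no verdict.
The state is a dict: "t": time; "joints": joint angles; "joint_vel": joint speeds; "tau": joint torques, N m; "eef_pos": TCP position; "tool_rot": TCP orientation; "contact_force": force on the tool from outside, world axes, zero at the start; "ft_torque": the same for the moment, N m; "gripper_width": finger opening in m.
Only numpy, scipy, OpenCV 4.12 (cv2) and the standard library are available. Lean on these libraries where they do the work, as an engineer would, in place of code of your own. Each camera call takes 0.05 s, during which the arm holds its last target.

## Working session

There is one attempt and no reset: what is moved stays moved. The work goes in short steps, Python scripts to look and compute and a tool call to move; the robot and the scene stay as the last step left them, time stands still between calls to the robot, and variables do not carry over. Pictures are saved under pics/ and viewed, and the job is handed in when it is done.

Besides the shell and the picture viewer there is one more tool, called after "Request:" as name([rows], argument=value, ...), one row to a line, values as JSON. send_rows: Moves the arm, as the interface text tells. Its arguments: {"type":"object","properties":{"commands":{"type":"array","items":{"type":"object","properties":{"claw":{"type":"number"},"x":{"type":"number"},"y":{"type":"number"},"z":{"type":"number"},"rx":{"type":"number"},"ry":{"type":"number"},"rz":{"type":"number"}}}},"force":{"type":"number"}},"required":["commands"]}

```bash
mkdir -p pics; python3 - <<'E'
from workcell import telemetry, vision, job, ctrl
import cv2
print(telemetry.state()); print(ctrl.nose_length)
for n in("scene","top"):
    im=vision.read_camera(n); cv2.imwrite(f"pics/{n}0.png",im[:,:,::-1])
    print(n,vision.camera_model(n))
E
```

```text
{'t': 0.0, 'joints': array([-1.39201177e+00,  1.50986546e-01,  1.43799790e+00,  8.34025524e-06,
        1.55378671e+00, -1.34016384e-01]), 'joint_vel': array([-0.00146862, -0.00023297,  0.00115371, -0.00069809,  0.00377353,
        0.00122202]), 'tau': array([-6.23769774e-04, -7.13050890e+01, -5.70874858e+01, -3.06557795e-04,
        8.91803502e-03, -7.19733043e-05]), 'eef_pos': array([ 0.17688032, -0.54690701,  0.25569162]), 'tool_rot': array([-5.89197286e-04,  9.87794197e-01,  1.55763530e-01, -9.02032012e-06]), 'contact_force': array([-0.33157921, -0.87714469,  0.14442363]), 'ft_torque': array([-0.01327273,  0.00632616,  0.0473371 ]), 'gripper_width': 0.08541793876540313}
0.025
scene {'intrinsics': array([[428.42787591,   0.        , 282.95933009],
       [  0.        , 428.42787591, 221.7205523 ],
       [  0.        ,   0.        ,   1.        ]]), 'rvec': array([ 1.54194435, -1.96077421,  0.83106509]), 'tvec': array([0.28331226, 0.28635136, 0.69561576])}
top {'intrinsics': array([[543.4821373 ,   0.        , 295.84603971],
       [  0.        , 543.4821373 , 211.42324493],
       [  0.        ,   0.        ,   1.        ]]), 'rvec': array([ 2.15156532, -2.20421763,  0.14069072]), 'tvec': array([0.21896527, 0.35298439, 0.91356753])}
```

View pics/scene0.png

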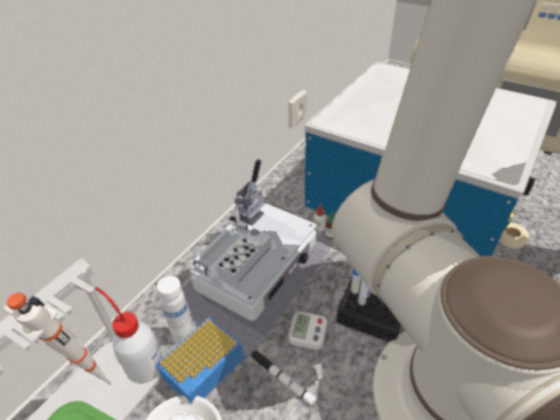

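View pics/top0.png

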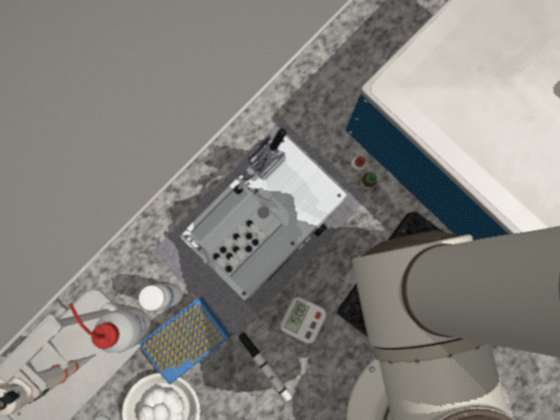

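```bash
python3 - <<'E'
import cv2
a=cv2.imread("pics/top0.png")[115:315,165:365]; cv2.imwrite("pics/top0c.png",cv2.resize(a,(800,600) if 0 else (600,600),interpolation=cv2.INTER_CUBIC))
a=cv2.imread("pics/scene0.png")[150:320,170:370-30]; cv2.imwrite("pics/scene0c.png",cv2.resize(a,None,fx=3.5,fy=3.5,interpolation=cv2.INTER_CUBIC))
E
```

```text
(no output)
```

View pics/top0c.png

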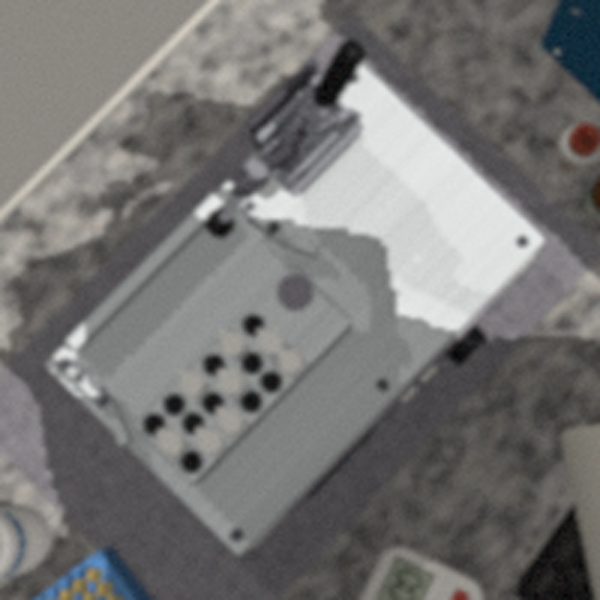

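View pics/scene0c.png

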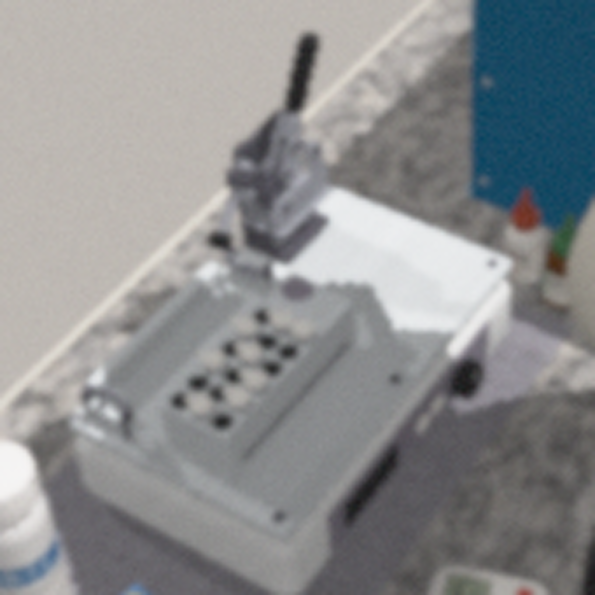

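```bash
cat > h.py <<'E'
import numpy as np, cv2
from workcell import vision, telemetry, ctrl
from scipy.optimize import least_squares
def cam(n):
    m=vision.camera_model(n); return m["intrinsics"],np.array(m["rvec"]),np.array(m["tvec"])
def proj(n,P):
    K,r,t=cam(n); return cv2.projectPoints(np.atleast_2d(np.array(P,float)),r,t,K,None)[0][:,0]
def ray(n,uv):
    K,r,t=cam(n); R=cv2.Rodrigues(r)[0]; o=-R.T@t; d=R.T@np.linalg.inv(K)@np.array([uv[0],uv[1],1.]); return o,d
def atz(n,uv,z):
    o,d=ray(n,uv); return o+d*(z-o[2])/d[2]
def tri(a,b):
    # a=uv top, b=uv scene
    f=lambda X: np.r_[proj("top",X)[0]-a,proj("scene",X)[0]-b]
    s=least_squares(f,[.3,-.4,.1]); return s.x,s.fun
def tc(u,v): return np.array([165+u/3,115+v/3])
def sc(u,v): return np.array([170+u/3.5,150+v/3.5])
E
python3 - <<'E'
from h import *
T={'FL':tc(240,553),'FR':tc(545,240),'BL':tc(50,365)}
S={'FL':sc(300,530),'FR':sc(513,268),'BL':sc(75,420)}
for k in T: print(k,tri(T[k],S[k]))
C={'FL':(-.075,.12),'FR':(-.075,-.12),'BL':(.075,.12)}
def f(p):
    x,y,z,a=p;r=[]
    for k,(u,v) in C.items():
        P=[x+u*np.cos(a)-v*np.sin(a),y+u*np.sin(a)+v*np.cos(a),z]
        r+=[proj("top",P)[0]-T[k],proj("scene",P)[0]-S[k]]
    return np.concatenate(r)
s=least_squares(f,[.35,-.3,.08,-.7]);print(s.x,s.fun.round(1))
for n in("top","scene"):
  K,r,t=cam(n);print(n,-cv2.Rodrigues(r)[0].T@t)
E
```

```text
FL (array([0.21426956, 0.2924547 , 0.07345568]), array([ 1.86736244,  0.2871986 , -2.10772673,  0.02539921]))
FR (array([0.37814904, 0.12824317, 0.06442521]), array([-0.13845223, -0.02903426,  0.18219535, -0.01244928]))
BL (array([0.31604038, 0.39432526, 0.07132968]), array([ 0.25418616,  0.02603891, -0.3030262 , -0.01227592]))
[0.3503086  0.26096856 0.06547017 0.78252311] [ 1.8  1.1 -2.   3.6  3.1 -2.4  2.1 -1.9 -2.  -1.5 -2.3  1.3]
top [0.26038081 0.23326637 0.94071146]
scene [-0.24106399  0.33422811  0.69016226]
```

```bash
cat >> h.py <<'E'
def m2w(p,P):
    x,y,z,a=p; P=np.atleast_2d(P).astype(float); c,s=np.cos(a),np.sin(a)
    return np.c_[x+P[:,0]*c-P[:,1]*s, y+P[:,0]*s+P[:,1]*c, z+P[:,2]]
def w2m(p,P):
    x,y,z,a=p; P=np.atleast_2d(P).astype(float)-[x,y,z]; c,s=np.cos(a),np.sin(a)
    return np.c_[P[:,0]*c+P[:,1]*s, -P[:,0]*s+P[:,1]*c, P[:,2]]
def overlay(img,n,offs,sc_,groups,out):
    im=cv2.imread(img)
    h=im[offs[1]:offs[1]+offs[3],offs[0]:offs[0]+offs[2]]
    h=cv2.resize(h,None,fx=sc_,fy=sc_,interpolation=cv2.INTER_CUBIC)
    for col,P,cl in groups:
        q=((proj(n,P)-[offs[0],offs[1]]+0.5)*sc_).astype(int)
        cv2.polylines(h,[q.reshape(-1,1,2)],cl,col,1,cv2.LINE_AA)
    cv2.imwrite(out,h)
E
python3 - <<'E'
from h import *
T={'FL':tc(240,553),'FR':tc(545,240),'BL':tc(50,365)}
S={'FL':sc(300,527),'FR':sc(513,268),'BL':sc(75,420)}
C={'FL':(-1,1),'FR':(-1,-1),'BL':(1,1)}
def f(q):
    r=[]
    for k,(u,v) in C.items():
        P=m2w(q[:4],[u*q[4],v*q[5],.07])
        r+=[proj("top",P)[0]-T[k],proj("scene",P)[0]-S[k]]
    return np.concatenate(r)
s=least_squares(f,[.35,.26,.001,.78,.073,.116]);print(s.x,s.fun.round(1))
p=s.x[:4]
g=[]
for h,c in((0.07,(0,255,0)),(0,(0,255,255))):
  g.append((c,m2w(p,[(a*.075,b*.12,h) for a,b in((1,1),(1,-1),(-1,-1),(-1,1))]),True))
overlay("pics/top0.png","top",(165,115,200,200),3,g,"pics/o1.png")
overlay("pics/scene0.png","scene",(170,150,170,170),3.5,g,"pics/o2.png")
E
```

```text
[0.3464696  0.26175858 0.00118699 0.7818396  0.07194052 0.11478007] [ 1.9  0.  -2.1  1.5 -0.5  0.6 -0.1 -1.6  0.5 -0.4 -0.1 -0.2]
```

View pics/o1.png

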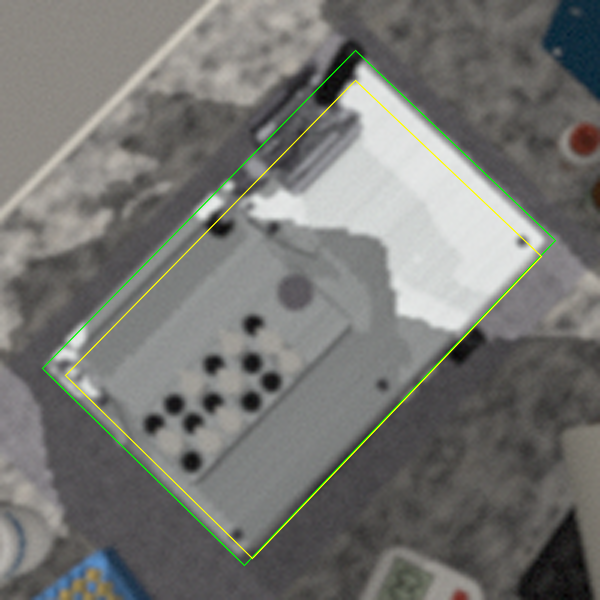

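View pics/o2.png

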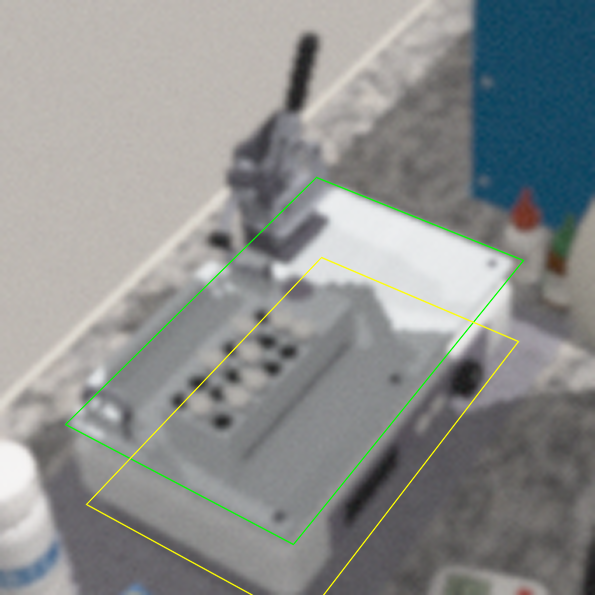

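```bash
python3 - <<'E'
from h import *
print("bath NW top",tri((365,90),(307,126)))
print("bath front-left bottom?",atz("top",(347,130),0), atz("top",(500,237),0))
print("rack",tri((415,214),(352,262)))
for n,z in((tc(585,140),.073),): print("drA",atz("top",n,z))
print(atz("top",(370,179),.073))
# lever end black tip
print("lever end",tri(tc(352,48),sc(308,38)))
E
```

```text
bath NW top (array([0.49670706, 0.11923178, 0.23521538]), array([-0.26478017, -0.05489412,  0.40877501, -0.02695736]))
bath front-left bottom? [0.50294583 0.1155896  0.        ] [ 0.30677667 -0.14552834  0.        ]
rack (array([ 0.36190594,  0.00857157, -0.05750226]), array([-11.40433831,  -2.85788477,  14.59695886,  -1.58941435]))
drA [0.43111344 0.10539461 0.073     ]
[0.40225309 0.09021972 0.073     ]
lever end (array([0.45177938, 0.23124038, 0.20003591]), array([-0.26266101, -0.04195794,  0.37671899, -0.00681062]))
```

Request:
send_rows([
  {"z": 55},
  {"z": 55,"claw": 0.3},
  {"z": 50},
  {"x": 25,"y": 50},
  {"x": 25,"y": 50},
  {"x": 25,"y": 50},
  {"x": 25,"y": 50},
  {"x": 25,"y": 50},
  {"x": 25,"y": 50},
  {"x": 0,"y": 0},
])

```text
schema error: expected keys claw, x, y, z, rx, ry, rz
```

```bash
python3 - <<'E'
from h import *
for n in("scene","top"):
    im=vision.read_camera(n); cv2.imwrite(f"pics/{n}1.png",im[:,:,::-1])
a=cv2.imread("pics/top1.png")[115:315,165:365]; cv2.imwrite("pics/top1c.png",cv2.resize(a,None,fx=3,fy=3,interpolation=cv2.INTER_CUBIC))
a=cv2.imread("pics/scene1.png")[150:320,170:340]; cv2.imwrite("pics/scene1c.png",cv2.resize(a,None,fx=3.5,fy=3.5,interpolation=cv2.INTER_CUBIC))
E
```

```text
(no output)
```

View pics/top1c.png

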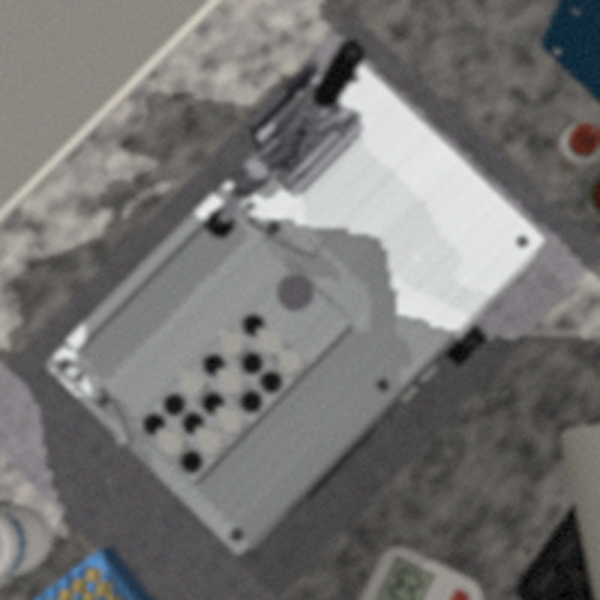

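View pics/scene1.png

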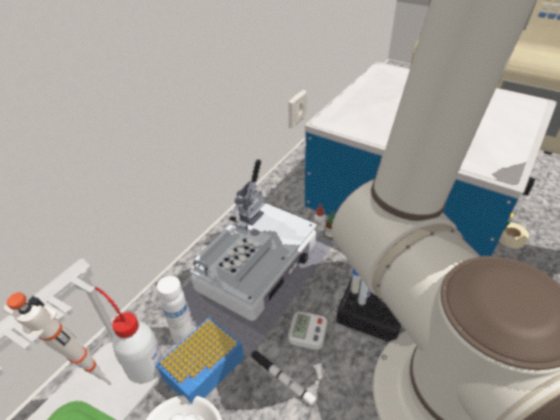

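The move was refused because every row needs all the keys, so the scene is unchanged. I'm resending it in full form.

Request:
send_rows([
  {"claw": 0.3,"x": 0,"y": 0,"z": 55,"rx": 0,"ry": 0,"rz": 0},
  {"claw": 0.3,"x": 0,"y": 0,"z": 55,"rx": 0,"ry": 0,"rz": 0},
  {"claw": 0.3,"x": 0,"y": 0,"z": 50,"rx": 0,"ry": 0,"rz": 3},
  {"claw": 0.3,"x": 25,"y": 50,"z": 0,"rx": 0,"ry": 0,"rz": 3},
  {"claw": 0.3,"x": 25,"y": 50,"z": 0,"rx": 0,"ry": 0,"rz": 3},
  {"claw": 0.3,"x": 25,"y": 50,"z": 0,"rx": 0,"ry": 0,"rz": 3},
  {"claw": 0.3,"x": 25,"y": 50,"z": 0,"rx": 0,"ry": 0,"rz": 3},
  {"claw": 0.3,"x": 25,"y": 50,"z": 0,"rx": 0,"ry": 0,"rz": 3},
  {"claw": 0.3,"x": 25,"y": 50,"z": 0,"rx": 0,"ry": 0,"rz": 3},
  {"claw": 0.3,"x": 0,"y": 0,"z": 0,"rx": 0,"ry": 0,"rz": 0},
])

```text
t: 1.45
eef_pos: [0.3289, -0.2367, 0.419]
tool_rot: [-0.001, 0.941, 0.338, 0.0]
contact_force: [0.3, -0.8, 0.7]
gripper_width: 0.0597
```

```bash
python3 - <<'E'
from h import *
for n in("scene","top"):
    im=vision.read_camera(n); cv2.imwrite(f"pics/{n}2.png",im[:,:,::-1])
a=cv2.imread("pics/top2.png")[115:315,165:365]; cv2.imwrite("pics/top2c.png",cv2.resize(a,None,fx=3,fy=3,interpolation=cv2.INTER_CUBIC))
print(telemetry.state())
E
```

```text
{'t': 1.55, 'joints': array([-8.21079295e-01, -2.05063840e-01,  1.46075053e+00,  8.42380312e-04,
        1.88924308e+00,  6.37166613e-02]), 'joint_vel': array([-0.04274574,  0.01494401, -0.00725619, -0.00323649, -0.00134976,
       -0.00445866]), 'tau': array([  3.16087648, -39.62026119, -56.85597181,   0.19795502,
         0.14737484,   0.20721098]), 'eef_pos': array([ 0.32799601, -0.23922615,  0.41848722]), 'tool_rot': array([-1.69077618e-03,  9.41704381e-01,  3.36437088e-01, -2.92491231e-04]), 'contact_force': array([ 0.09788859, -0.94372745, -0.83590651]), 'ft_torque': array([0.03938472, 0.00080241, 0.0095617 ]), 'gripper_width': 0.059580572431581595}
```

View pics/top2.png

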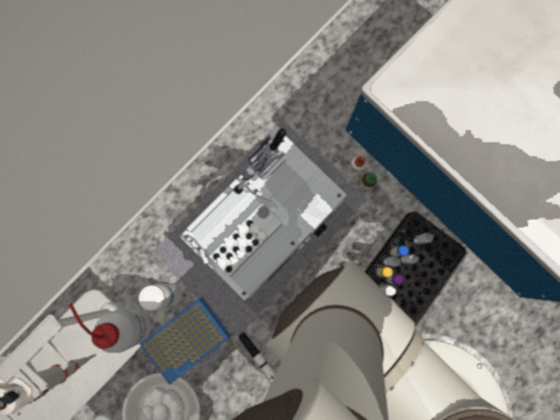

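View pics/scene2.png

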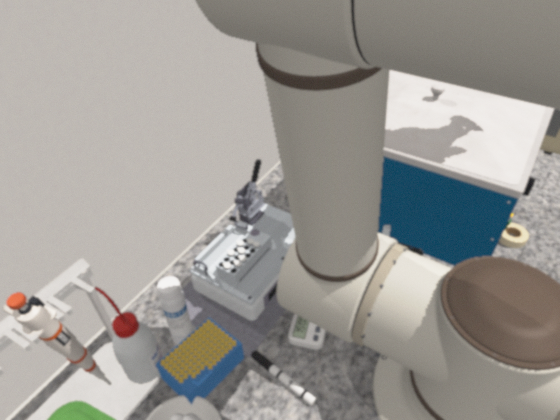

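```bash
python3 - <<'E'
from h import *
a=cv2.imread("pics/top2.png")[120:270,175:325]; cv2.imwrite("pics/a.png",cv2.resize(a,None,fx=4,fy=4,interpolation=cv2.INTER_CUBIC))
a=cv2.imread("pics/scene2.png")[150:300,175:325]; cv2.imwrite("pics/b.png",cv2.resize(a,None,fx=4,fy=4,interpolation=cv2.INTER_CUBIC))
E
```

```text
(no output)
```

View pics/a.png

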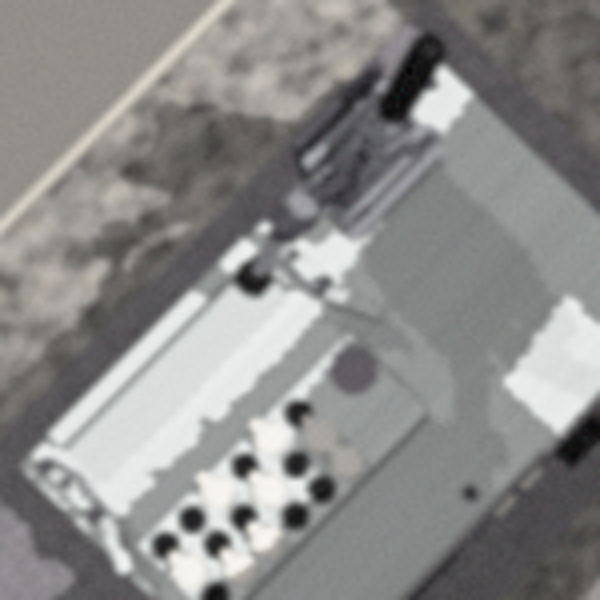

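View pics/b.png

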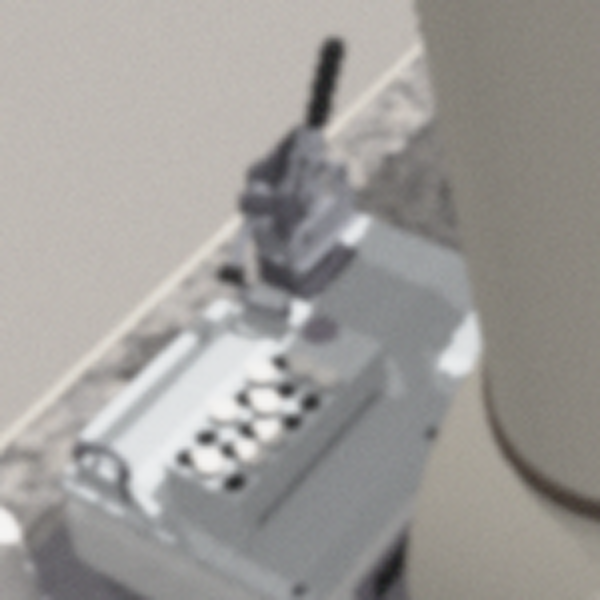

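```bash
cat >> h.py <<'E'
p=np.array([0.3464696,0.26175858,0.00118699,0.7818396])
def ta(u,v): return np.array([175+u/4,120+v/4])
def sb(u,v): return np.array([175+u/4,150+v/4])
def mm(X): return (w2m(p,X)*1000).round(1)
E
python3 - <<'E'
from h import *
for nm,a,b in(("lever end",(430,42),(335,42)),("sleeve low",(395,112),(318,122)),("foot",(253,278),(232,273))):
    X,r=tri(ta(*a),sb(*b)); print(nm,X.round(4),mm(X),r.round(1))
Z=p[2]
for nm,uv,z in(("blk R-F",(428,412),.106),("blk R-B",(345,337),.106),("line R",(425,417),.07),("line L",(250,590),.07),("stop bar back R",(205,292),.086),("bar back L",(50,438),.086),("right guide",(385,322),.084),("guide end",(450,415),.084),("left guide end",(120,570),.084),("plate end",(465,90),.07),("land dot",(355,368),.106)):
    print(nm,mm(atz("top",ta(*uv),Z+z)))
E
```

```text
lever end [0.4523 0.2305 0.2004] [[ 53.1 -96.7 199.2]] [ 0.1  0.  -0.1  0. ]
sleeve low [0.4356 0.2439 0.1658] [[ 50.7 -75.5 164.6]] [-0.1 -0.   0.1 -0. ]
foot [0.3822 0.2994 0.1238] [[ 51.9   1.6 122.6]] [-0. -0.  0.  0.]
blk R-F [[-30.2  -8.6 106. ]]
blk R-B [[ 13.   -7.4 106. ]]
line R [[-28.5  -8.5  70. ]]
line L [[-26.2  89.3  70. ]]
stop bar back R [[67.6 17.  86. ]]
bar back L [[ 70.7 100.1  86. ]]
right guide [[  8.3 -23.9  84. ]]
guide end [[-35.9 -15.1  84. ]]
left guide end [[ 14.9 118.   84. ]]
plate end [[  52.5 -116.1   70. ]]
land dot [[  1.9  -1.4 106. ]]
```

```bash
python3 - <<'E'
from h import *
print(ctrl.nose_length)
g=lambda a,b:atz("top",a,.0712)-atz("top",b,.0712)
d=g(tc(240,553),tc(545,240));print(np.degrees(np.arctan2(-d[0],d[1])),np.linalg.norm(d))
d=g(tc(50,365),tc(240,553));print(np.degrees(np.arctan2(d[1],d[0])),np.linalg.norm(d))
for x,y in((-62,49),(-40,49),(0,49)): print(x,y,m2w(p,[x/1000,y/1000,0]))
E
```

```text
0.025
44.268876959758515 0.23281375086460562
44.3674163171383 0.14187730529830556
-62 49 [[0.26794853 0.25284556 0.00118699]]
-40 49 [[0.28356014 0.26834645 0.00118699]]
0 49 [[0.31194488 0.29652989 0.00118699]]
```

Request:
send_rows([
  {"claw": 0.3,"x": 0,"y": 55,"z": 0,"rx": 0,"ry": 0,"rz": 1},
  {"claw": 0.3,"x": 0,"y": 55,"z": 0,"rx": 0,"ry": 0,"rz": 1},
  {"claw": 0.3,"x": 0,"y": 55,"z": 0,"rx": 0,"ry": 0,"rz": 1},
  {"claw": 0.3,"x": 0,"y": 55,"z": 0,"rx": 0,"ry": 0,"rz": 1},
  {"claw": 0.3,"x": 0,"y": 55,"z": 0,"rx": 0,"ry": 0,"rz": 1},
  {"claw": 0.3,"x": -10,"y": 55,"z": 0,"rx": 0,"ry": 0,"rz": 0},
  {"claw": 0.3,"x": -10,"y": 55,"z": 0,"rx": 0,"ry": 0,"rz": 0},
  {"claw": 0.3,"x": -20,"y": 50,"z": 0,"rx": 0,"ry": 0,"rz": 0},
  {"claw": 0.3,"x": -20,"y": 40,"z": 0,"rx": 0,"ry": 0,"rz": 0},
  {"claw": 0.3,"x": 0,"y": 0,"z": 0,"rx": 0,"ry": 0,"rz": 0},
])

```text
t: 2.8
eef_pos: [0.2682, 0.2341, 0.415]
tool_rot: [-0.003, 0.931, 0.366, -0.003]
contact_force: [0.3, 0.1, -0.3]
gripper_width: 0.0597
```

```bash
cat > st.py <<'E'
from h import *
s=telemetry.state();e=s["eef_pos"];R=cv2.Rodrigues(np.zeros(3))[0]
from scipy.spatial.transform import Rotation as Ro
q=s["tool_rot"];R=Ro.from_quat([q[1],q[2],q[3],q[0]]).as_matrix()
F=s["contact_force"];a=p[3]
print("t",round(s["t"],2),"eef",e.round(4),"mixer mm",mm(e),"yaw",np.degrees(np.arctan2(R[1,0],R[0,0])).round(2),"z-axis",R[:,2].round(3),"F",F.round(2),"Fmx",(F[0]*np.cos(a)+F[1]*np.sin(a)).round(1),"Fmy",(-F[0]*np.sin(a)+F[1]*np.cos(a)).round(1),"w",s["gripper_width"].round(4))
E
python3 st.py
```

```text
Traceback (most recent call last):
  File "st.py", line 6, in <module>
    print("t",round(s["t"],2),"eef",e.round(4),"mixer mm",mm(e),"yaw",np.degrees(np.arctan2(R[1,0],R[0,0])).round(2),"z-axis",R[:,2].round(3),"F",F.round(2),"Fmx",(F[0]*np.cos(a)+F[1]*np.sin(a)).round(1),"Fmy",(-F[0]*np.sin(a)+F[1]*np.cos(a)).round(1),"w",s["gripper_width"].round(4))
                                                                                                                                                                                                                                                                ^^^^^^^^^^^^^^^^^^^^^^^^
AttributeError: 'float' object has no attribute 'round'
```

Request:
send_rows([
  {"claw": 0.3,"x": 0,"y": 10,"z": -50,"rx": 0,"ry": 0,"rz": 1},
  {"claw": 0.3,"x": 0,"y": 9,"z": -50,"rx": 0,"ry": 0,"rz": 0.6},
  {"claw": 0.3,"x": 0,"y": 0,"z": -50,"rx": 0,"ry": 0,"rz": 0},
  {"claw": 0.3,"x": 0,"y": 0,"z": -50,"rx": 0,"ry": 0,"rz": 0},
  {"claw": 0.3,"x": 0,"y": 0,"z": -50,"rx": 0,"ry": 0,"rz": 0},
  {"claw": 0.3,"x": 0,"y": 0,"z": 0,"rx": 0,"ry": 0,"rz": 0},
])

```text
t: 3.55
eef_pos: [0.2738, 0.2468, 0.1573]
tool_rot: [-0.002, 0.928, 0.373, -0.004]
contact_force: [1.0, -0.0, 1.6]
gripper_width: 0.0596
```

```bash
sed -i 's/s\["gripper_width"\].round(4)/round(s["gripper_width"],4)/' st.py; python3 st.py;  python3 - <<'E'
from h import *
for n in("scene","top"):
    im=vision.read_camera(n); cv2.imwrite(f"pics/{n}3.png",im[:,:,::-1])
E
```

```text
t 3.55 eef [0.2738 0.2468 0.1573] mixer mm [[-62.1  40.6 156.2]] yaw 43.79 z-axis [-0.008  0.    -1.   ] F [ 1.   -0.02  1.6 ] Fmx 0.7 Fmy -0.7 w 0.0596
```

View pics/scene3.png

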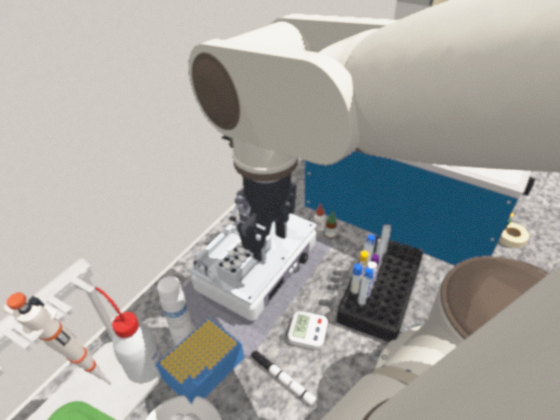

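View pics/top3.png

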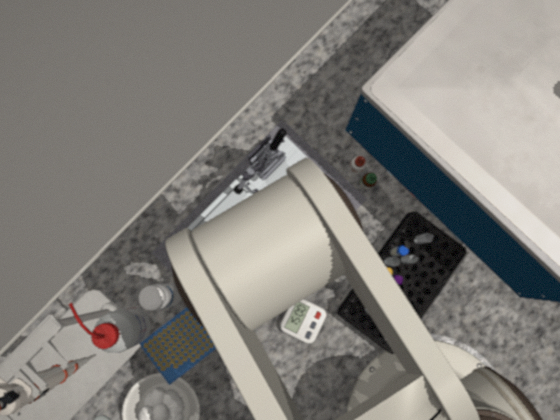

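Request:
send_rows([
  {"claw": 0.3,"x": -6,"y": 6,"z": -15,"rx": 0,"ry": -0.4,"rz": 0.7},
  {"claw": 0.3,"x": 0,"y": 0,"z": -15,"rx": 0,"ry": 0,"rz": 0},
  {"claw": 0.3,"x": 0,"y": 0,"z": -10,"rx": 0,"ry": 0,"rz": 0},
  {"claw": 0.3,"x": 0,"y": 0,"z": 0,"rx": 0,"ry": 0,"rz": 0},
])

```text
t: 4.15
eef_pos: [0.2706, 0.2553, 0.122]
tool_rot: [-0.001, 0.925, 0.379, 0.005]
contact_force: [-0.0, -0.2, -0.1]
gripper_width: 0.0597
```

```bash
python3 st.py
```

```text
t 4.15 eef [0.2706 0.2553 0.122 ] mixer mm [[-58.4  48.8 120.8]] yaw 44.56 z-axis [ 0.009  0.006 -1.   ] F [-0.   -0.2  -0.15] Fmx -0.1 Fmy -0.1 w 0.0597
```

Request:
send_rows([
  {"claw": 0.3,"x": 0,"y": 0,"z": -8,"rx": 0.3,"ry": 0.4,"rz": 0},
  {"claw": 0.3,"x": 0,"y": 0,"z": -8,"rx": 0,"ry": 0,"rz": 0},
  {"claw": 0.3,"x": 0,"y": 0,"z": 0,"rx": 0,"ry": 0,"rz": 0},
  {"claw": 0.3,"x": 0,"y": 0,"z": 0,"rx": 0,"ry": 0,"rz": 0},
])

```text
t: 4.65
eef_pos: [0.271, 0.2553, 0.1052]
tool_rot: [-0.005, 0.925, 0.379, 0.003]
contact_force: [-0.4, 0.5, -0.4]
gripper_width: 0.0598
```

```bash
python3 st.py
```

```text
t 4.65 eef [0.271  0.2553 0.1052] mixer mm [[-58.1  48.6 104. ]] yaw 44.54 z-axis [ 0.002  0.012 -1.   ] F [-0.41  0.48 -0.42] Fmx 0.0 Fmy 0.6 w 0.0598
```

Request:
send_rows([
  {"claw": 0.3,"x": 0,"y": 0,"z": -2.5,"rx": -0.7,"ry": 0,"rz": 0},
  {"claw": 0.3,"x": 0,"y": 0,"z": 0,"rx": 0,"ry": 0,"rz": 0},
])

```text
t: 4.9
eef_pos: [0.2711, 0.2554, 0.1029]
tool_rot: [0.001, 0.925, 0.379, 0.001]
contact_force: [0.3, 0.2, 0.7]
gripper_width: 0.0597
```

Request:
send_rows([
  {"claw": 0.3,"x": 0,"y": 0,"z": -2,"rx": 0,"ry": 0,"rz": 0},
  {"claw": 0.3,"x": 0,"y": 0,"z": 0,"rx": 0,"ry": 0,"rz": 0},
])

```text
t: 5.15
eef_pos: [0.2711, 0.2555, 0.1008]
tool_rot: [0.001, 0.925, 0.379, 0.001]
contact_force: [-0.0, 1.1, 0.8]
gripper_width: 0.0602
```

```bash
python3 st.py
```

```text
t 5.15 eef [0.2711 0.2555 0.1008] mixer mm [[-57.9  48.7  99.6]] yaw 44.55 z-axis [ 0.003 -0.001 -1.   ] F [-0.02  1.07  0.82] Fmx 0.7 Fmy 0.8 w 0.0602
```

```bash
python3 - <<'E'
from h import *
im=vision.read_camera("scene")[:,:,::-1]; cv2.imwrite("pics/s4.png",cv2.resize(im[180:330,180:340],None,fx=5,fy=4,interpolation=cv2.INTER_CUBIC) if 0 else cv2.resize(im[180:320,180:330],None,fx=4,fy=4,interpolation=cv2.INTER_CUBIC))
E
```

```text
(no output)
```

View pics/s4.png

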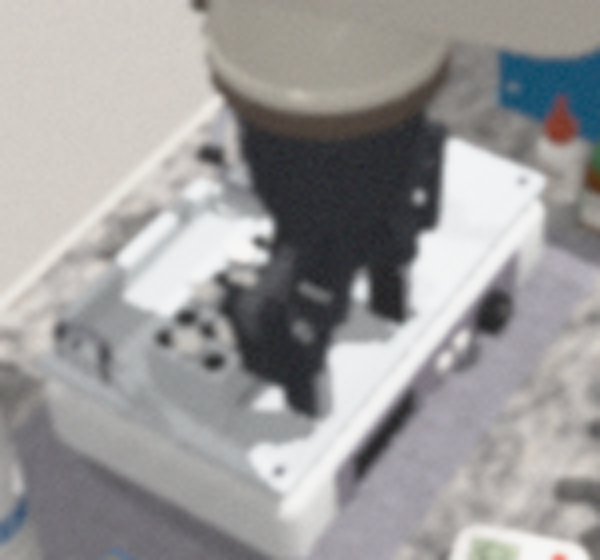

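Request:
send_rows([
  {"claw": 0.3,"x": 0,"y": 0,"z": -2,"rx": 0,"ry": 0,"rz": 0},
  {"claw": 0.3,"x": 0,"y": 0,"z": 0,"rx": 0,"ry": 0,"rz": 0},
])

```text
t: 5.45
eef_pos: [0.2712, 0.2555, 0.0988]
tool_rot: [0.001, 0.925, 0.379, 0.001]
contact_force: [0.6, -0.1, -0.1]
gripper_width: 0.0599
```

Request:
send_rows([
  {"claw": 0.3,"x": 0,"y": 0,"z": -1.5,"rx": 0,"ry": 0,"rz": 0},
  {"claw": 0.3,"x": 0,"y": 0,"z": 0,"rx": 0,"ry": 0,"rz": 0},
])

```text
t: 5.7
eef_pos: [0.2712, 0.2555, 0.0972]
tool_rot: [0.001, 0.925, 0.379, 0.001]
contact_force: [-0.1, -0.2, 0.2]
gripper_width: 0.0597
```

Request:
send_rows([
  {"claw": 0.3,"x": 0,"y": 0,"z": -1.5,"rx": 0,"ry": 0,"rz": 0},
  {"claw": 0.3,"x": 0,"y": 0,"z": 0,"rx": 0,"ry": 0,"rz": 0},
])

```text
t: 5.95
eef_pos: [0.2712, 0.2555, 0.0956]
tool_rot: [0.001, 0.925, 0.379, 0.001]
contact_force: [-0.4, -0.1, -0.7]
gripper_width: 0.0599
```

Request:
send_rows([
  {"claw": 0.3,"x": 0,"y": 0,"z": -1.5,"rx": 0,"ry": 0,"rz": 0},
  {"claw": 0.3,"x": 0,"y": 0,"z": 0,"rx": 0,"ry": 0,"rz": 0},
])

```text
t: 6.2
eef_pos: [0.2712, 0.2555, 0.094]
tool_rot: [0.001, 0.925, 0.379, 0.001]
contact_force: [0.0, 0.5, 0.5]
gripper_width: 0.0598
```

Request:
send_rows([
  {"claw": 0.3,"x": 0,"y": 0,"z": -1.5,"rx": 0,"ry": 0,"rz": 0},
  {"claw": 0.3,"x": 0,"y": 0,"z": 0,"rx": 0,"ry": 0,"rz": 0},
])

```text
t: 6.45
eef_pos: [0.2712, 0.2555, 0.0924]
tool_rot: [0.001, 0.925, 0.379, 0.001]
contact_force: [-0.4, 0.8, -0.2]
gripper_width: 0.0598
```

Request:
send_rows([
  {"claw": 0.3,"x": 3.5,"y": 3.5,"z": 0,"rx": 0,"ry": 0,"rz": 0},
  {"claw": 0.3,"x": 3.5,"y": 3.5,"z": 0,"rx": 0,"ry": 0,"rz": 0},
  {"claw": 0.3,"x": 1.5,"y": 1.5,"z": 0,"rx": 0,"ry": 0,"rz": 0},
  {"claw": 0.3,"x": 1.5,"y": 1.5,"z": 0,"rx": 0,"ry": 0,"rz": 0},
])

```text
t: 6.95
eef_pos: [0.282, 0.2663, 0.0925]
tool_rot: [0.001, 0.925, 0.379, 0.001]
contact_force: [-0.4, 0.6, 0.2]
gripper_width: 0.0599
```

```bash
python3 st.py
```

```text
t 6.95 eef [0.282  0.2663 0.0925] mixer mm [[-42.5  48.6  91.3]] yaw 44.55 z-axis [ 0.003 -0.    -1.   ] F [-0.39  0.63  0.23] Fmx 0.2 Fmy 0.7 w 0.0599
```

Request:
send_rows([
  {"claw": 0.3,"x": 1.5,"y": 1.5,"z": 0,"rx": 0,"ry": 0,"rz": 0},
  {"claw": 0.3,"x": 1.5,"y": 1.5,"z": 0,"rx": 0,"ry": 0,"rz": 0},
])

```text
t: 7.2
eef_pos: [0.2852, 0.2695, 0.0924]
tool_rot: [0.001, 0.925, 0.379, 0.001]
contact_force: [-0.6, -0.0, 1.1]
gripper_width: 0.0599
```

```bash
python3 st.py
```

```text
t 7.2 eef [0.2852 0.2695 0.0924] mixer mm [[-38.1  48.7  91.2]] yaw 44.55 z-axis [ 0.003 -0.    -1.   ] F [-0.61 -0.03  1.05] Fmx -0.5 Fmy 0.4 w 0.0599
```

Request:
send_rows([
  {"claw": 0.3,"x": 1.5,"y": 1.5,"z": 0,"rx": 0,"ry": 0,"rz": 0},
  {"claw": 0.3,"x": 1.5,"y": 1.5,"z": 0,"rx": 0,"ry": 0,"rz": 0},
  {"claw": 0.3,"x": 1.5,"y": 1.5,"z": 0,"rx": 0,"ry": 0,"rz": 0},
])

```text
t: 7.58
eef_pos: [0.2899, 0.2742, 0.0924]
tool_rot: [0.001, 0.925, 0.379, 0.001]
contact_force: [-0.7, -1.1, 0.6]
gripper_width: 0.0602
```

Request:
send_rows([
  {"claw": 0.3,"x": 1.5,"y": 1.5,"z": 0,"rx": 0,"ry": 0,"rz": 0},
  {"claw": 0.3,"x": 1.5,"y": 1.5,"z": 0,"rx": 0,"ry": 0,"rz": 0},
  {"claw": 0.3,"x": 1.5,"y": 1.5,"z": 0,"rx": 0,"ry": 0,"rz": 0},
])

```text
t: 7.95
eef_pos: [0.2946, 0.279, 0.0924]
tool_rot: [0.001, 0.925, 0.379, 0.001]
contact_force: [-0.7, -1.0, 1.1]
gripper_width: 0.0597
```

```bash
python3 st.py; python3 - <<'E'
from h import *
im=vision.read_camera("scene")[:,:,::-1]; cv2.imwrite("pics/s5.png",cv2.resize(im[180:320,180:330],None,fx=4,fy=4,interpolation=cv2.INTER_CUBIC))
E
```

```text
t 7.95 eef [0.2946 0.279  0.0924] mixer mm [[-24.6  48.7  91.2]] yaw 44.55 z-axis [ 0.003 -0.001 -1.   ] F [-0.68 -1.04  1.07] Fmx -1.2 Fmy -0.3 w 0.0597
```

View pics/s5.png

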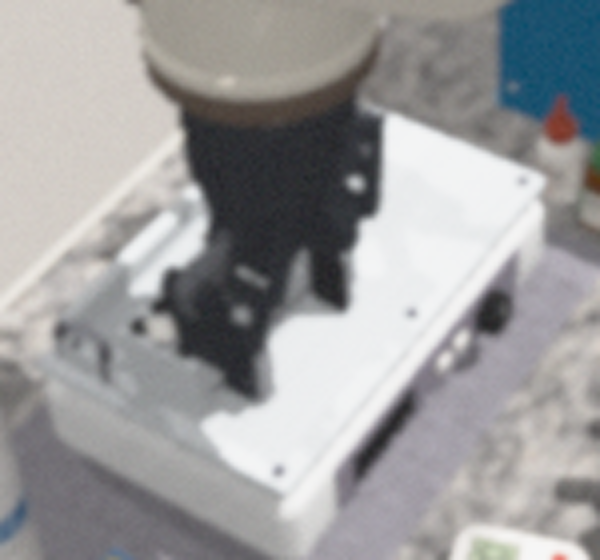

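Request:
send_rows([
  {"claw": 0.3,"x": -4,"y": -4,"z": 0,"rx": 0,"ry": 0,"rz": 0},
  {"claw": 0.3,"x": -6,"y": 6,"z": 0,"rx": 0,"ry": 0,"rz": 0},
  {"claw": 0.3,"x": 0,"y": 0,"z": 0,"rx": 0,"ry": 0,"rz": 0},
  {"claw": 0.3,"x": 2.5,"y": 2.5,"z": 0,"rx": 0,"ry": 0,"rz": 0},
  {"claw": 0.3,"x": 1,"y": 1,"z": 0,"rx": 0,"ry": 0,"rz": 0},
])

```text
t: 8.62
eef_pos: [0.2878, 0.2851, 0.0925]
tool_rot: [0.001, 0.925, 0.379, 0.001]
contact_force: [-0.6, 1.3, -0.7]
gripper_width: 0.0594
```

Request:
send_rows([
  {"claw": 0.3,"x": 1.5,"y": 1.5,"z": 0,"rx": 0,"ry": 0,"rz": 0},
  {"claw": 0.3,"x": 1.5,"y": 1.5,"z": 0,"rx": 0,"ry": 0,"rz": 0},
])

```text
t: 8.88
eef_pos: [0.291, 0.2882, 0.0924]
tool_rot: [0.001, 0.925, 0.379, 0.001]
contact_force: [-0.3, -1.3, 0.8]
gripper_width: 0.0598
```

```bash
python3 st.py
```

```text
t 8.88 eef [0.291  0.2882 0.0924] mixer mm [[-20.8  57.9  91.2]] yaw 44.56 z-axis [ 0.003 -0.001 -1.   ] F [-0.3  -1.3   0.77] Fmx -1.1 Fmy -0.7 w 0.0598
```

Now into the springs in small steps.

Request:
send_rows([
  {"claw": 0.3,"x": 1,"y": 1,"z": 0,"rx": 0,"ry": 0,"rz": 0},
  {"claw": 0.3,"x": 1,"y": 1,"z": 0,"rx": 0,"ry": 0,"rz": 0},
])

```text
t: 9.12
eef_pos: [0.2931, 0.2903, 0.0923]
tool_rot: [0.001, 0.925, 0.379, 0.001]
contact_force: [-0.3, -1.3, -0.0]
gripper_width: 0.0596
```

Request:
send_rows([
  {"claw": 0.3,"x": 1,"y": 1,"z": 0,"rx": 0,"ry": 0,"rz": 0},
  {"claw": 0.3,"x": 1,"y": 1,"z": 0,"rx": 0,"ry": 0,"rz": 0},
])

```text
t: 9.38
eef_pos: [0.2953, 0.2923, 0.0923]
tool_rot: [0.001, 0.925, 0.379, 0.001]
contact_force: [-0.5, -0.6, -0.9]
gripper_width: 0.0598
```

Request:
send_rows([
  {"claw": 0.3,"x": 1,"y": 1,"z": 0,"rx": 0,"ry": 0,"rz": 0},
  {"claw": 0.3,"x": 1,"y": 1,"z": 0,"rx": 0,"ry": 0,"rz": 0},
])

```text
t: 9.62
eef_pos: [0.2974, 0.2944, 0.0923]
tool_rot: [0.001, 0.925, 0.379, 0.001]
contact_force: [-0.9, -2.0, -0.2]
gripper_width: 0.0597
```

Request:
send_rows([
  {"claw": 0.3,"x": 1,"y": 1,"z": 0,"rx": 0,"ry": 0,"rz": 0},
  {"claw": 0.3,"x": 1,"y": 1,"z": 0,"rx": 0,"ry": 0,"rz": 0},
])

```text
t: 9.88
eef_pos: [0.2992, 0.2963, 0.0922]
tool_rot: [0.001, 0.925, 0.379, 0.0]
contact_force: [-3.9, -2.9, 2.5]
gripper_width: 0.0598
```

```bash
python3 st.py
```

```text
t 9.88 eef [0.2992 0.2963 0.0922] mixer mm [[-9.2 57.8 91. ]] yaw 44.55 z-axis [ 0.002 -0.002 -1.   ] F [-3.94 -2.86  2.52] Fmx -4.8 Fmy 0.7 w 0.0598
```

Request:
send_rows([
  {"claw": 0.3,"x": 0.8,"y": 0.8,"z": 0,"rx": 0,"ry": 0,"rz": 0},
])

```text
t: 10.0
eef_pos: [0.2998, 0.297, 0.0922]
tool_rot: [0.001, 0.925, 0.379, 0.0]
contact_force: [-3.7, -5.4, 3.4]
gripper_width: 0.0601
```

Request:
send_rows([
  {"claw": 0.3,"x": 0.8,"y": 0.8,"z": 0,"rx": 0,"ry": 0,"rz": 0},
])

```text
t: 10.12
eef_pos: [0.3004, 0.2976, 0.0921]
tool_rot: [0.001, 0.925, 0.379, -0.0]
contact_force: [-5.3, -5.6, 3.4]
gripper_width: 0.0601
```

Request:
send_rows([
  {"claw": 0.3,"x": 0.8,"y": 0.8,"z": 0,"rx": 0,"ry": 0,"rz": 0},
])

```text
t: 10.25
eef_pos: [0.3009, 0.2982, 0.092]
tool_rot: [0.002, 0.925, 0.379, -0.001]
contact_force: [-5.4, -6.9, 5.5]
gripper_width: 0.0599
```

```bash
python3 st.py
```

```text
t 10.25 eef [0.3009 0.2982 0.092 ] mixer mm [[-6.7 57.9 90.8]] yaw 44.55 z-axis [-0.    -0.004 -1.   ] F [-5.43 -6.85  5.55] Fmx -8.7 Fmy -1.0 w 0.0599
```

```bash
python3 - <<'E'
from h import *
im=vision.read_camera("scene")[:,:,::-1]; cv2.imwrite("pics/s6.png",cv2.resize(im[190:300,190:300],None,fx=5,fy=5,interpolation=cv2.INTER_CUBIC))
im=vision.read_camera("top")[:,:,::-1]; cv2.imwrite("pics/t6.png",im)
E
```

```text
(no output)
```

View pics/s6.png

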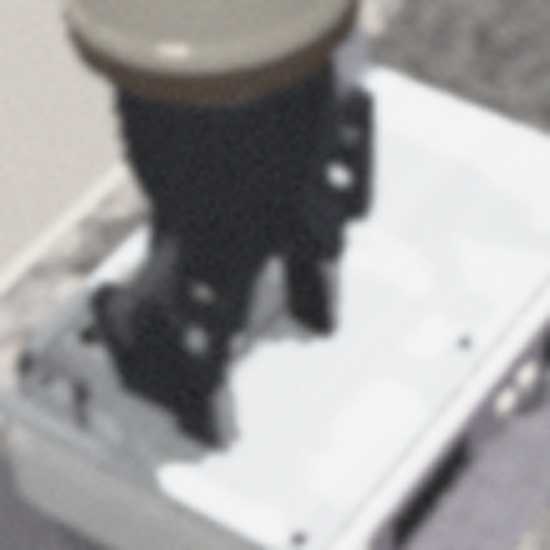

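```bash
python3 st.py; python3 - <<'E'
from h import *
s=telemetry.state();M=s["ft_torque"];a=p[3];print(M, "Mmx",M[0]*np.cos(a)+M[1]*np.sin(a),"Mmy",-M[0]*np.sin(a)+M[1]*np.cos(a))
E
```

```text
t 10.35 eef [0.3011 0.2983 0.0921] mixer mm [[-6.5 57.9 90.9]] yaw 44.55 z-axis [-0.    -0.003 -1.   ] F [-3.41 -3.56  2.36] Fmx -4.9 Fmy -0.1 w 0.0602
[-0.54212468  0.47986253  0.02884427] Mmx -0.04659731460964511 Mmy 0.7224928387292763
```

View pics/t6.png

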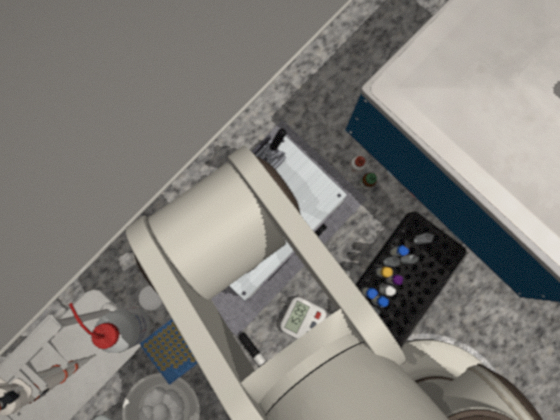

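Request:
send_rows([
  {"claw": 0.3,"x": -2.5,"y": -2.5,"z": 0,"rx": 0,"ry": 0,"rz": 0},
  {"claw": 0.3,"x": 0,"y": 0,"z": 0,"rx": 3.5,"ry": -3.5,"rz": 0},
  {"claw": 0.3,"x": 0,"y": 0,"z": 0,"rx": 0,"ry": 0,"rz": 0},
])

```text
t: 10.72
eef_pos: [0.299, 0.2961, 0.0927]
tool_rot: [-0.016, 0.924, 0.379, 0.041]
contact_force: [0.2, -0.3, -0.7]
gripper_width: 0.0602
```

```bash
python3 st.py
```

```text
t 10.72 eef [0.299  0.2961 0.0927] mixer mm [[-9.5 57.9 91.5]] yaw 44.56 z-axis [ 0.064  0.061 -0.996] F [ 0.2  -0.28 -0.73] Fmx -0.1 Fmy -0.3 w 0.0602
```

Request:
send_rows([
  {"claw": 0.3,"x": 0.8,"y": 0.8,"z": 0,"rx": 0,"ry": 0,"rz": 0},
  {"claw": 0.3,"x": 0.8,"y": 0.8,"z": 0,"rx": 0,"ry": 0,"rz": 0},
])

```text
t: 10.98
eef_pos: [0.3004, 0.2976, 0.0927]
tool_rot: [-0.016, 0.924, 0.379, 0.041]
contact_force: [-3.8, -4.2, 3.6]
gripper_width: 0.0597
```

Request:
send_rows([
  {"claw": 0.3,"x": 0.8,"y": 0.8,"z": 0,"rx": 0,"ry": 0,"rz": 0},
])

```text
t: 11.1
eef_pos: [0.3011, 0.2983, 0.0925]
tool_rot: [-0.016, 0.924, 0.379, 0.04]
contact_force: [-2.3, -4.2, 3.4]
gripper_width: 0.0601
```

Request:
send_rows([
  {"claw": 0.3,"x": 0.8,"y": 0.8,"z": 0,"rx": 0,"ry": 0,"rz": 0},
])

```text
t: 11.22
eef_pos: [0.3017, 0.299, 0.0924]
tool_rot: [-0.015, 0.924, 0.379, 0.04]
contact_force: [-5.4, -5.4, 7.2]
gripper_width: 0.0597
```

Request:
send_rows([
  {"claw": 0.3,"x": 0.8,"y": 0.8,"z": 0,"rx": 0,"ry": 0,"rz": 0},
])

```text
t: 11.35
eef_pos: [0.3024, 0.2997, 0.0924]
tool_rot: [-0.015, 0.924, 0.379, 0.039]
contact_force: [-5.7, -6.7, 8.3]
gripper_width: 0.0595
```

```bash
python3 st.py
```

```text
t 11.35 eef [0.3024 0.2997 0.0924] mixer mm [[-4.5 58.  91.2]] yaw 44.57 z-axis [ 0.061  0.058 -0.996] F [-5.67 -6.69  8.33] Fmx -8.7 Fmy -0.8 w 0.0595
```

Request:
send_rows([
  {"claw": 0.3,"x": 0.8,"y": 0.8,"z": 0.3,"rx": 0,"ry": 0,"rz": 0},
])

```text
t: 11.48
eef_pos: [0.3031, 0.3003, 0.0925]
tool_rot: [-0.015, 0.925, 0.379, 0.038]
contact_force: [-3.6, -3.7, 2.3]
gripper_width: 0.06
```

Request:
send_rows([
  {"claw": 0.3,"x": 0.8,"y": 0.8,"z": 0.3,"rx": 0,"ry": 0,"rz": 0},
])

```text
t: 11.6
eef_pos: [0.3037, 0.301, 0.0925]
tool_rot: [-0.015, 0.925, 0.379, 0.038]
contact_force: [-2.7, -4.2, 2.4]
gripper_width: 0.06
```

```bash
python3 st.py
```

```text
t 11.6 eef [0.3037 0.301  0.0925] mixer mm [[-2.7 58.  91.3]] yaw 44.58 z-axis [ 0.059  0.056 -0.997] F [-2.67 -4.22  2.37] Fmx -4.9 Fmy -1.1 w 0.06
```

Request:
send_rows([
  {"claw": 0.3,"x": 0.8,"y": 0.8,"z": 0.2,"rx": 0,"ry": 0,"rz": 0},
  {"claw": 0.3,"x": 0.8,"y": 0.8,"z": 0.2,"rx": 0,"ry": 0,"rz": 0},
])

```text
t: 11.85
eef_pos: [0.3049, 0.3023, 0.0924]
tool_rot: [-0.014, 0.925, 0.379, 0.036]
contact_force: [-3.4, -4.8, 6.0]
gripper_width: 0.0599
```

Request:
send_rows([
  {"claw": 0.3,"x": 0.8,"y": 0.8,"z": 0.2,"rx": 0,"ry": 0,"rz": 0},
  {"claw": 0.3,"x": 0.8,"y": 0.8,"z": 0.2,"rx": 0,"ry": 0,"rz": 0},
])

```text
t: 12.1
eef_pos: [0.3063, 0.3036, 0.0925]
tool_rot: [-0.014, 0.925, 0.379, 0.035]
contact_force: [-2.4, -3.5, 4.4]
gripper_width: 0.0598
```

```bash
python3 st.py
```

```text
t 12.1 eef [0.3063 0.3036 0.0925] mixer mm [[ 1.  58.  91.3]] yaw 44.6 z-axis [ 0.055  0.052 -0.997] F [-2.38 -3.46  4.43] Fmx -4.1 Fmy -0.8 w 0.0598
```

Request:
send_rows([
  {"claw": 0.3,"x": 0.8,"y": 0.8,"z": 0.4,"rx": 0.1,"ry": -0.1,"rz": 0},
  {"claw": 0.3,"x": 0.8,"y": 0.8,"z": 0.4,"rx": 0.1,"ry": -0.1,"rz": 0},
])

```text
t: 12.35
eef_pos: [0.3077, 0.305, 0.0926]
tool_rot: [-0.014, 0.924, 0.379, 0.036]
contact_force: [-2.1, -2.7, -1.2]
gripper_width: 0.06
```

Request:
send_rows([
  {"claw": 0.3,"x": 0.8,"y": 0.8,"z": 0.3,"rx": 0.1,"ry": -0.1,"rz": 0},
  {"claw": 0.3,"x": 0.8,"y": 0.8,"z": 0.3,"rx": 0.1,"ry": -0.1,"rz": 0},
])

```text
t: 12.6
eef_pos: [0.3091, 0.3065, 0.0928]
tool_rot: [-0.015, 0.924, 0.379, 0.038]
contact_force: [-0.7, -2.9, -1.2]
gripper_width: 0.0596
```

```bash
python3 st.py
```

```text
t 12.6 eef [0.3091 0.3065 0.0928] mixer mm [[ 5.  58.1 91.6]] yaw 44.6 z-axis [ 0.059  0.057 -0.997] F [-0.68 -2.88 -1.16] Fmx -2.5 Fmy -1.6 w 0.0596
```

Request:
send_rows([
  {"claw": 0.3,"x": 0.8,"y": 0.8,"z": 0.2,"rx": 0.1,"ry": -0.1,"rz": 0},
])

```text
t: 12.72
eef_pos: [0.3099, 0.3073, 0.093]
tool_rot: [-0.016, 0.924, 0.379, 0.039]
contact_force: [-3.1, -3.4, -1.6]
gripper_width: 0.0596
```

Request:
send_rows([
  {"claw": 0.3,"x": 0.8,"y": 0.8,"z": 0.2,"rx": 0.1,"ry": -0.1,"rz": 0},
])

```text
t: 12.85
eef_pos: [0.3107, 0.3082, 0.0931]
tool_rot: [-0.016, 0.924, 0.379, 0.04]
contact_force: [-1.7, -2.8, -1.7]
gripper_width: 0.0595
```

Request:
send_rows([
  {"claw": 0.3,"x": 0.8,"y": 0.8,"z": 0.2,"rx": 0.1,"ry": -0.1,"rz": 0},
])

```text
t: 12.98
eef_pos: [0.3115, 0.3091, 0.0933]
tool_rot: [-0.017, 0.924, 0.379, 0.042]
contact_force: [-1.5, -3.0, -1.8]
gripper_width: 0.0599
```

Request:
send_rows([
  {"claw": 0.3,"x": 0.8,"y": 0.8,"z": 0.2,"rx": 0.1,"ry": -0.1,"rz": 0},
])

```text
t: 13.1
eef_pos: [0.3124, 0.3099, 0.0936]
tool_rot: [-0.017, 0.924, 0.379, 0.043]
contact_force: [-5.6, -3.5, -1.9]
gripper_width: 0.06
```

```bash
python3 st.py
```

```text
t 13.1 eef [0.3124 0.3099 0.0936] mixer mm [[ 9.8 58.2 92.4]] yaw 44.61 z-axis [ 0.066  0.064 -0.996] F [-5.6  -3.5  -1.86] Fmx -6.4 Fmy 1.5 w 0.06
```

Request:
send_rows([
  {"claw": 0.3,"x": 0.7,"y": 0.7,"z": 0,"rx": 0,"ry": 0,"rz": 0},
])

```text
t: 13.22
eef_pos: [0.3125, 0.3102, 0.0933]
tool_rot: [-0.017, 0.924, 0.379, 0.042]
contact_force: [-12.9, -12.1, 7.7]
gripper_width: 0.0597
```

Request:
send_rows([
  {"claw": 0.3,"x": 0.7,"y": 0.7,"z": 0,"rx": 0,"ry": 0,"rz": 0},
])

```text
t: 13.35
eef_pos: [0.3125, 0.3102, 0.0932]
tool_rot: [-0.016, 0.924, 0.379, 0.041]
contact_force: [-12.0, -12.9, 8.7]
gripper_width: 0.06
```

Request:
send_rows([
  {"claw": 0.3,"x": 0.7,"y": 0.7,"z": 0,"rx": 0,"ry": 0,"rz": 0},
])

```text
t: 13.48
eef_pos: [0.3125, 0.3102, 0.0931]
tool_rot: [-0.016, 0.924, 0.379, 0.04]
contact_force: [-12.2, -13.2, 9.9]
gripper_width: 0.06
```

```bash
python3 st.py
```

```text
t 13.47 eef [0.3125 0.3102 0.0931] mixer mm [[10.1 58.3 92. ]] yaw 44.61 z-axis [ 0.061  0.059 -0.996] F [-12.18 -13.23   9.88] Fmx -18.0 Fmy -0.8 w 0.06
```

Request:
send_rows([
  {"claw": 0.3,"x": -3,"y": -3,"z": 0,"rx": 0,"ry": 0,"rz": 0},
  {"claw": 0.3,"x": -10,"y": -10,"z": 0,"rx": -3,"ry": 3,"rz": 0},
  {"claw": 0.3,"x": -10,"y": -10,"z": 40,"rx": 0,"ry": 0,"rz": 0},
  {"claw": 1,"x": 0,"y": 0,"z": 50,"rx": 0,"ry": 0,"rz": 0},
  {"claw": 1,"x": 0,"y": 0,"z": 55,"rx": 0,"ry": 0,"rz": 0},
  {"claw": 1,"x": 0,"y": -20,"z": 55,"rx": 0,"ry": 0,"rz": 0},
  {"claw": 1,"x": 0,"y": -55,"z": 20,"rx": 0,"ry": 0,"rz": 0},
  {"claw": 1,"x": 0,"y": -55,"z": 0,"rx": 0,"ry": 0,"rz": 0},
  {"claw": 1,"x": 0,"y": -55,"z": 0,"rx": 0,"ry": 0,"rz": 0},
  {"claw": 1,"x": 0,"y": -55,"z": 0,"rx": 0,"ry": 0,"rz": 0},
])

```text
t: 14.72
eef_pos: [0.2899, 0.058, 0.3238]
tool_rot: [-0.001, 0.924, 0.383, 0.012]
contact_force: [1.0, 0.4, 0.5]
gripper_width: -0.0002
```

```bash
python3 st.py; python3 - <<'E'
from h import *
im=vision.read_camera("scene")[:,:,::-1]; cv2.imwrite("pics/scene7.png",im); cv2.imwrite("pics/s7.png",cv2.resize(im[150:300,175:325],None,fx=4,fy=4,interpolation=cv2.INTER_CUBIC))
im=vision.read_camera("top")[:,:,::-1]; cv2.imwrite("pics/top7.png",im);cv2.imwrite("pics/t7.png",cv2.resize(im[120:270,175:325],None,fx=4,fy=4,interpolation=cv2.INTER_CUBIC))
E
```

```text
t 14.72 eef [0.2899 0.058  0.3238] mixer mm [[-183.7 -104.8  322.6]] yaw 45.07 z-axis [ 0.022  0.011 -1.   ] F [1.01 0.4  0.49] Fmx 1.0 Fmy -0.4 w -0.0002
```

View pics/s7.png

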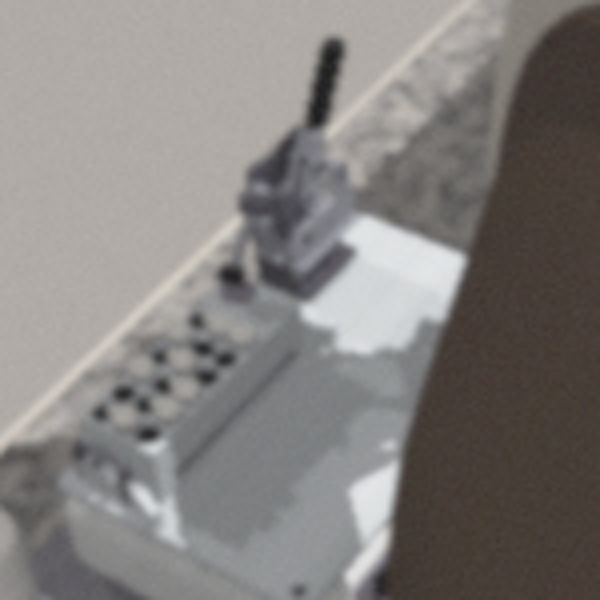

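View pics/t7.png

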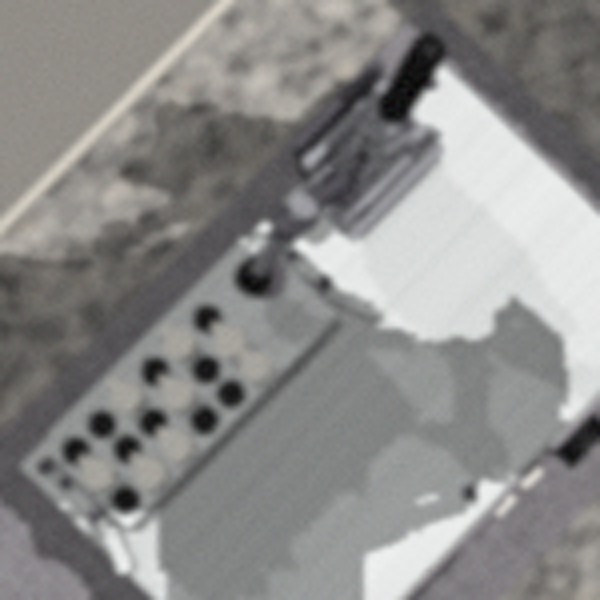

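Request:
send_rows([
  {"claw": 1,"x": 25,"y": 42,"z": 0,"rx": -0.6,"ry": 1.2,"rz": -0.4},
  {"claw": 1,"x": 25,"y": 42,"z": 0,"rx": 0,"ry": 0,"rz": 0},
  {"claw": 1,"x": 25,"y": 42,"z": 0,"rx": 0,"ry": 0,"rz": 0},
  {"claw": 1,"x": 25,"y": 42,"z": 0,"rx": 0,"ry": 0,"rz": 0},
  {"claw": 1,"x": 22,"y": 38,"z": 0,"rx": 0,"ry": 0,"rz": 0},
  {"claw": 1,"x": 0,"y": 0,"z": 0,"rx": 0,"ry": 0,"rz": 0},
  {"claw": 1,"x": 0,"y": 0,"z": 0,"rx": 0,"ry": 0,"rz": 0},
])

```text
t: 15.7
eef_pos: [0.4159, 0.2718, 0.3252]
tool_rot: [0.001, 0.927, 0.374, 0.006]
contact_force: [0.6, -0.8, -0.8]
gripper_width: 0.0001
```

```bash
python3 st.py; python3 - <<'E'
from h import *
im=vision.read_camera("scene")[:,:,::-1]; cv2.imwrite("pics/s8.png",im)
print(m2w(p,[.052,-.045,.215]))
g=lambda a,b:atz("top",a,.0712)-atz("top",b,.0712)
d=g(ta(160,505),ta(340,320));print(np.degrees(np.arctan2(-d[0],d[1])))
E
```

```text
t 15.7 eef [0.4159 0.2718 0.3252] mixer mm [[ 56.3 -41.8 324. ]] yaw 43.97 z-axis [ 0.011  0.002 -1.   ] F [ 0.59 -0.8  -0.81] Fmx -0.1 Fmy -1.0 w 0.0001
[[0.41507614 0.26646422 0.21618699]]
44.877464399284925
```

View pics/s8.png

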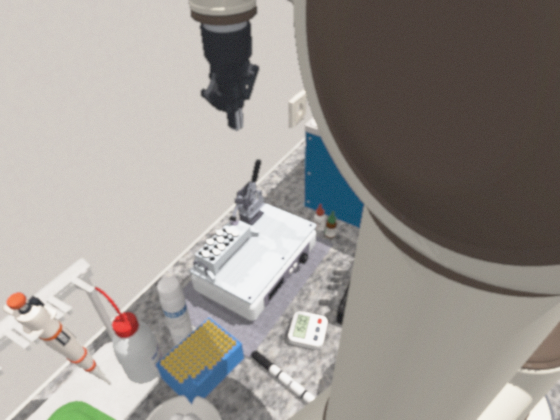

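Request:
send_rows([
  {"claw": 1,"x": -1,"y": -5,"z": -35,"rx": 0,"ry": 0.6,"rz": 0.6},
  {"claw": 1,"x": 0,"y": 0,"z": -35,"rx": 0,"ry": 0,"rz": 0},
  {"claw": 1,"x": 0,"y": 0,"z": -30,"rx": 0,"ry": 0,"rz": 0},
  {"claw": 1,"x": 0,"y": 0,"z": 0,"rx": 0,"ry": 0,"rz": 0},
  {"claw": 1,"x": 0,"y": 0,"z": 0,"rx": 0,"ry": 0,"rz": 0},
])

```text
t: 16.38
eef_pos: [0.4142, 0.2641, 0.2269]
tool_rot: [-0.001, 0.926, 0.378, 0.005]
contact_force: [-0.1, -0.2, 0.1]
gripper_width: 0.0001
```

```bash
python3 st.py; python3 - <<'E'
from h import *
im=vision.read_camera("scene")[:,:,::-1]; cv2.imwrite("pics/s9.png",cv2.resize(im[110:260,180:330],None,fx=4,fy=4,interpolation=cv2.INTER_CUBIC))
im=vision.read_camera("top")[:,:,::-1]; cv2.imwrite("pics/t9.png",cv2.resize(im[110:260,180:330],None,fx=4,fy=4,interpolation=cv2.INTER_CUBIC))
E
```

```text
t 16.38 eef [0.4142 0.2641 0.2269] mixer mm [[ 49.7 -46.  225.7]] yaw 44.37 z-axis [ 0.008  0.006 -1.   ] F [-0.1  -0.19  0.15] Fmx -0.2 Fmy -0.1 w 0.0001
```

View pics/s9.png

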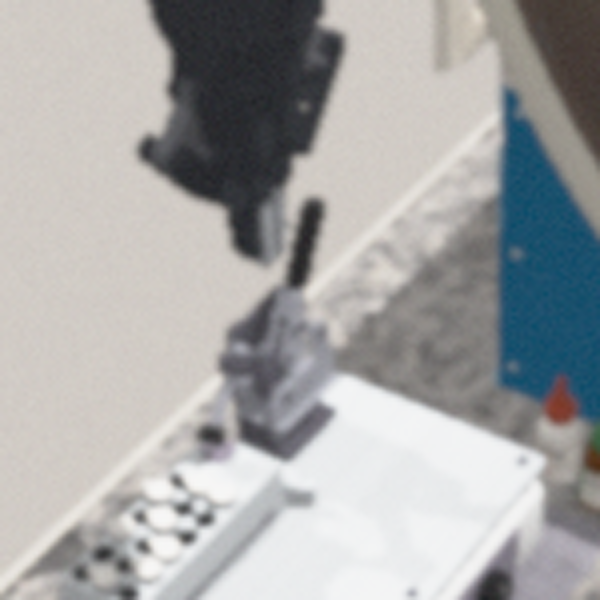

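View pics/t9.png

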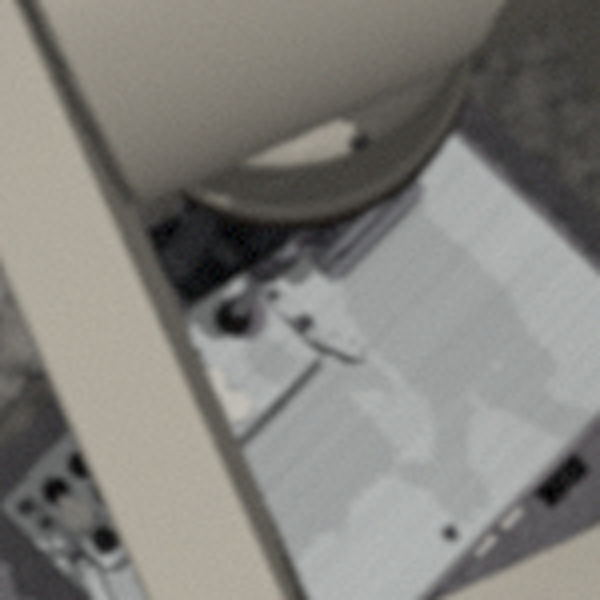

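Request:
send_rows([
  {"claw": 1,"x": 1.5,"y": 1.5,"z": -11,"rx": 0,"ry": 0.4,"rz": 0},
  {"claw": 1,"x": 7,"y": -7,"z": 0,"rx": -0.3,"ry": 0,"rz": 0},
  {"claw": 1,"x": 4,"y": -4,"z": 0,"rx": 0,"ry": 0,"rz": 0},
  {"claw": 1,"x": 2,"y": -2,"z": 0,"rx": 0,"ry": 0,"rz": 0},
  {"claw": 1,"x": 0,"y": 0,"z": 0,"rx": 0,"ry": 0,"rz": 0},
])

```text
t: 17.1
eef_pos: [0.4305, 0.2519, 0.2164]
tool_rot: [0.0, 0.926, 0.378, 0.001]
contact_force: [0.1, 0.3, 0.6]
gripper_width: -0.0
```

```bash
python3 st.py
```

```text
t 17.1 eef [0.4305 0.2519 0.2164] mixer mm [[ 52.7 -66.2 215.3]] yaw 44.37 z-axis [ 0.002  0.001 -1.   ] F [0.11 0.33 0.61] Fmx 0.3 Fmy 0.2 w -0.0
```

Request:
send_rows([
  {"claw": 1,"x": 1.5,"y": -1.5,"z": 0,"rx": 0,"ry": 0,"rz": 0},
  {"claw": 1,"x": 1.5,"y": -1.5,"z": 0,"rx": 0,"ry": 0,"rz": 0},
])

```text
t: 17.35
eef_pos: [0.4335, 0.2489, 0.2166]
tool_rot: [0.0, 0.926, 0.378, 0.001]
contact_force: [-0.1, 0.1, -0.2]
gripper_width: 0.0003
```

Request:
send_rows([
  {"claw": 1,"x": 1.5,"y": -1.5,"z": 0,"rx": 0,"ry": 0,"rz": 0},
])

```text
t: 17.48
eef_pos: [0.4351, 0.2473, 0.2166]
tool_rot: [0.0, 0.926, 0.378, 0.001]
contact_force: [0.1, -0.2, -0.0]
gripper_width: -0.0001
```

Request:
send_rows([
  {"claw": 1,"x": 1.5,"y": -1.5,"z": 0,"rx": 0,"ry": 0,"rz": 0},
])

```text
t: 17.6
eef_pos: [0.4367, 0.2458, 0.2166]
tool_rot: [0.0, 0.926, 0.378, 0.001]
contact_force: [0.1, 0.5, -0.1]
gripper_width: -0.0001
```

Request:
send_rows([
  {"claw": 1,"x": 1.5,"y": -1.5,"z": 0,"rx": 0,"ry": 0,"rz": 0},
])

```text
t: 17.73
eef_pos: [0.4382, 0.2442, 0.2166]
tool_rot: [-0.0, 0.926, 0.378, 0.001]
contact_force: [-0.7, 0.6, -0.7]
gripper_width: -0.0001
```

```bash
python3 st.py; python3 - <<'E'
from h import *
im=vision.read_camera("scene")[:,:,::-1]; cv2.imwrite("pics/s10.png",cv2.resize(im[110:260,180:330],None,fx=4,fy=4,interpolation=cv2.INTER_CUBIC))
E
```

```text
t 17.73 eef [0.4382 0.2442 0.2166] mixer mm [[ 52.7 -77.1 215.4]] yaw 44.4 z-axis [ 0.002  0.001 -1.   ] F [-0.7   0.6  -0.68] Fmx -0.1 Fmy 0.9 w -0.0001
```

View pics/s10.png

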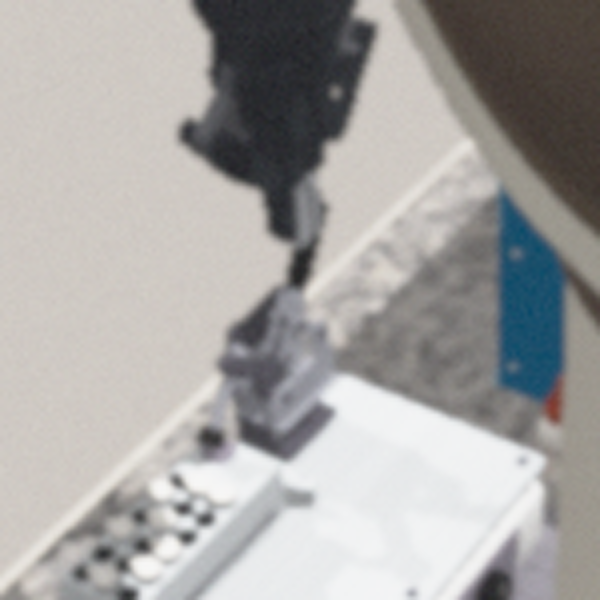

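Request:
send_rows([
  {"claw": 1,"x": 1.2,"y": -1.2,"z": -1,"rx": 0,"ry": 0,"rz": 0},
  {"claw": 1,"x": 1.2,"y": -1.2,"z": -1,"rx": 0,"ry": 0,"rz": 0},
])

```text
t: 18.02
eef_pos: [0.4409, 0.2415, 0.2145]
tool_rot: [0.0, 0.926, 0.378, 0.001]
contact_force: [-0.3, 0.9, 0.9]
gripper_width: -0.0001
```

Request:
send_rows([
  {"claw": 1,"x": 1.2,"y": -1.2,"z": -1,"rx": 0,"ry": 0,"rz": 0},
  {"claw": 1,"x": 1.2,"y": -1.2,"z": -1,"rx": 0,"ry": 0,"rz": 0},
])

```text
t: 18.27
eef_pos: [0.4433, 0.2391, 0.2123]
tool_rot: [-0.0, 0.926, 0.378, 0.001]
contact_force: [-2.2, 2.2, 1.0]
gripper_width: -0.0002
```

Request:
send_rows([
  {"claw": 1,"x": 1.1,"y": -1.1,"z": -1.2,"rx": 0,"ry": 0,"rz": 0},
  {"claw": 1,"x": 1.1,"y": -1.1,"z": -1.4,"rx": 0,"ry": 0,"rz": 0},
])

```text
t: 18.52
eef_pos: [0.4453, 0.2373, 0.21]
tool_rot: [-0.001, 0.926, 0.378, 0.001]
contact_force: [-6.7, 4.1, 6.9]
gripper_width: -0.0003
```

Request:
send_rows([
  {"claw": 1,"x": 1.1,"y": -1.1,"z": -1.5,"rx": 0,"ry": 0,"rz": 0},
  {"claw": 1,"x": 1.1,"y": -1.1,"z": -1.6,"rx": 0,"ry": 0,"rz": 0},
])

```text
t: 18.77
eef_pos: [0.4471, 0.2357, 0.2075]
tool_rot: [-0.002, 0.926, 0.378, 0.001]
contact_force: [-6.8, 4.4, 7.2]
gripper_width: 0.0001
```

```bash
python3 st.py
```

```text
t 18.77 eef [0.4471 0.2357 0.2075] mixer mm [[ 53.  -89.4 206.4]] yaw 44.45 z-axis [ 0.001  0.004 -1.   ] F [-6.81  4.35  7.18] Fmx -1.8 Fmy 7.9 w 0.0001
```

Request:
send_rows([
  {"claw": 1,"x": 0.7,"y": -0.7,"z": -1.1,"rx": 0,"ry": 0,"rz": 0},
])

```text
t: 18.9
eef_pos: [0.4475, 0.2353, 0.2068]
tool_rot: [-0.002, 0.926, 0.378, 0.001]
contact_force: [-6.5, 3.8, 7.4]
gripper_width: -0.0001
```

Request:
send_rows([
  {"claw": 1,"x": 0.7,"y": -0.7,"z": -1.1,"rx": 0,"ry": 0,"rz": 0},
])

```text
t: 19.02
eef_pos: [0.448, 0.2349, 0.2061]
tool_rot: [-0.003, 0.926, 0.379, 0.001]
contact_force: [-7.2, 3.6, 8.5]
gripper_width: 0.0
```

Request:
send_rows([
  {"claw": 1,"x": 0.7,"y": -0.7,"z": -1.2,"rx": 0,"ry": 0,"rz": 0},
])

```text
t: 19.15
eef_pos: [0.4484, 0.2345, 0.2053]
tool_rot: [-0.003, 0.926, 0.379, 0.001]
contact_force: [-7.4, 4.2, 9.2]
gripper_width: 0.0001
```

```bash
python3 st.py
```

```text
t 19.15 eef [0.4484 0.2345 0.2053] mixer mm [[ 53.1 -91.1 204.1]] yaw 44.5 z-axis [-0.     0.007 -1.   ] F [-7.45  4.15  9.16] Fmx -2.4 Fmy 8.2 w 0.0001
```

Request:
send_rows([
  {"claw": 1,"x": 0.6,"y": -0.7,"z": -1.2,"rx": -0.1,"ry": 0,"rz": 0},
  {"claw": 1,"x": 0.6,"y": -0.7,"z": -1.2,"rx": -0.1,"ry": 0,"rz": 0},
])

```text
t: 19.4
eef_pos: [0.4491, 0.2338, 0.2038]
tool_rot: [-0.002, 0.925, 0.379, 0.001]
contact_force: [-7.4, 3.2, 8.2]
gripper_width: 0.0001
```

Request:
send_rows([
  {"claw": 1,"x": 0.6,"y": -0.7,"z": -1.2,"rx": -0.1,"ry": 0,"rz": 0},
  {"claw": 1,"x": 0.6,"y": -0.7,"z": -1.2,"rx": -0.1,"ry": 0,"rz": 0},
])

```text
t: 19.65
eef_pos: [0.4497, 0.2331, 0.2023]
tool_rot: [-0.002, 0.925, 0.379, 0.0]
contact_force: [-7.1, 4.1, 9.2]
gripper_width: -0.0001
```

```bash
python3 st.py
```

```text
t 19.65 eef [0.4497 0.2331 0.2023] mixer mm [[ 53.1 -93.1 201.1]] yaw 44.57 z-axis [-0.001  0.003 -1.   ] F [-7.1   4.08  9.2 ] Fmx -2.2 Fmy 7.9 w -0.0001
```

Request:
send_rows([
  {"claw": 1,"x": 0.5,"y": -0.6,"z": -1.4,"rx": -0.05,"ry": 0,"rz": 0},
  {"claw": 1,"x": 0.5,"y": -0.6,"z": -1.4,"rx": -0.05,"ry": 0,"rz": 0},
  {"claw": 1,"x": 0.5,"y": -0.6,"z": -1.4,"rx": -0.05,"ry": 0,"rz": 0},
])

```text
t: 20.02
eef_pos: [0.4507, 0.2323, 0.1995]
tool_rot: [-0.001, 0.925, 0.38, 0.0]
contact_force: [-6.9, 2.1, 9.0]
gripper_width: 0.0003
```

Request:
send_rows([
  {"claw": 1,"x": 0.5,"y": -0.6,"z": -1.4,"rx": -0.05,"ry": 0,"rz": 0},
  {"claw": 1,"x": 0.5,"y": -0.6,"z": -1.4,"rx": -0.05,"ry": 0,"rz": 0},
  {"claw": 1,"x": 0.5,"y": -0.6,"z": -1.4,"rx": -0.05,"ry": 0,"rz": 0},
])

```text
t: 20.4
eef_pos: [0.4516, 0.2313, 0.1967]
tool_rot: [-0.001, 0.925, 0.38, -0.0]
contact_force: [-6.4, 2.0, 8.6]
gripper_width: 0.0001
```

```bash
python3 st.py;python3 - <<'E'
from h import *
im=vision.read_camera("scene")[:,:,::-1]; cv2.imwrite("pics/s11.png",cv2.resize(im[110:260,180:330],None,fx=4,fy=4,interpolation=cv2.INTER_CUBIC))
E
```

```text
t 20.4 eef [0.4516 0.2313 0.1967] mixer mm [[ 53.1 -95.7 195.5]] yaw 44.66 z-axis [-0.001  0.002 -1.   ] F [-6.38  2.03  8.58] Fmx -3.1 Fmy 5.9 w 0.0001
```

View pics/s11.png

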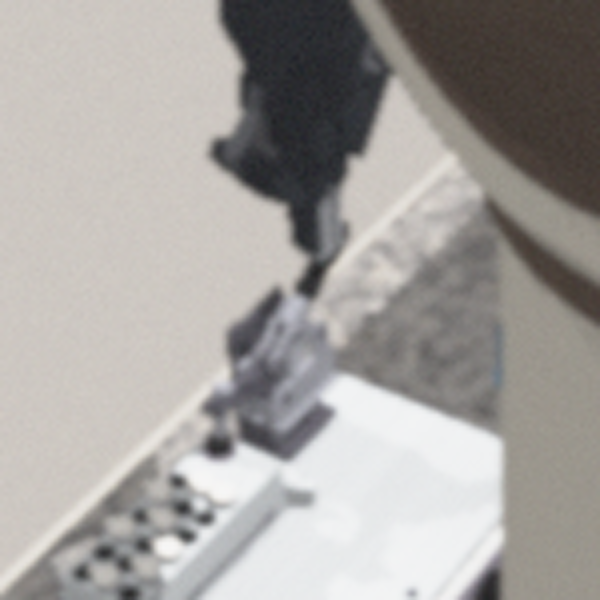

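Request:
send_rows([
  {"claw": 1,"x": 0.3,"y": -0.6,"z": -1.5,"rx": 0,"ry": 0,"rz": 0},
  {"claw": 1,"x": 0.3,"y": -0.6,"z": -1.5,"rx": 0,"ry": 0,"rz": 0},
  {"claw": 1,"x": 0.3,"y": -0.6,"z": -1.5,"rx": 0,"ry": 0,"rz": 0},
])

```text
t: 20.82
eef_pos: [0.4522, 0.2303, 0.1934]
tool_rot: [-0.002, 0.925, 0.38, 0.001]
contact_force: [-4.2, 3.5, 8.1]
gripper_width: -0.0
```

Request:
send_rows([
  {"claw": 1,"x": 0.3,"y": -0.5,"z": -1.5,"rx": 0,"ry": 0,"rz": 0},
  {"claw": 1,"x": 0.3,"y": -0.5,"z": -1.5,"rx": 0,"ry": 0,"rz": 0},
  {"claw": 1,"x": 0.3,"y": -0.5,"z": -1.5,"rx": 0,"ry": 0,"rz": 0},
])

```text
t: 21.2
eef_pos: [0.453, 0.2295, 0.1901]
tool_rot: [-0.003, 0.925, 0.381, 0.001]
contact_force: [-5.3, 2.4, 6.3]
gripper_width: -0.0
```

```bash
python3 st.py
```

```text
t 21.2 eef [0.453  0.2295 0.1901] mixer mm [[ 52.9 -97.9 188.9]] yaw 44.74 z-axis [-0.     0.006 -1.   ] F [-5.32  2.36  6.33] Fmx -2.1 Fmy 5.4 w -0.0
```

Request:
send_rows([
  {"claw": 1,"x": 0.2,"y": -0.4,"z": -1.5,"rx": -0.1,"ry": 0,"rz": 0},
  {"claw": 1,"x": 0.2,"y": -0.4,"z": -1.5,"rx": 0,"ry": 0,"rz": 0},
  {"claw": 1,"x": 0.2,"y": -0.4,"z": -1.5,"rx": 0,"ry": 0,"rz": 0},
])

```text
t: 21.58
eef_pos: [0.4536, 0.2288, 0.1867]
tool_rot: [-0.003, 0.925, 0.381, 0.002]
contact_force: [-3.4, 2.2, 5.8]
gripper_width: -0.0002
```

Request:
send_rows([
  {"claw": 1,"x": 0.2,"y": -0.3,"z": -1.5,"rx": 0,"ry": 0,"rz": 0},
  {"claw": 1,"x": 0.2,"y": -0.3,"z": -1.5,"rx": 0,"ry": 0,"rz": 0},
  {"claw": 1,"x": 0.2,"y": -0.3,"z": -1.5,"rx": 0,"ry": 0,"rz": 0},
])

```text
t: 21.95
eef_pos: [0.4543, 0.2282, 0.1829]
tool_rot: [-0.003, 0.925, 0.381, 0.002]
contact_force: [-3.4, 1.3, 4.7]
gripper_width: -0.0
```

Request:
send_rows([
  {"claw": 1,"x": 0.1,"y": -0.2,"z": -1.5,"rx": 0,"ry": 0,"rz": 0},
  {"claw": 1,"x": 0.1,"y": -0.2,"z": -1.5,"rx": 0,"ry": 0,"rz": 0},
  {"claw": 1,"x": 0.1,"y": -0.2,"z": -1.5,"rx": 0,"ry": 0,"rz": 0},
])

```text
t: 22.32
eef_pos: [0.4548, 0.2274, 0.1783]
tool_rot: [-0.003, 0.925, 0.381, 0.002]
contact_force: [-1.7, 0.7, 3.6]
gripper_width: -0.0003
```

```bash
python3 st.py
```

```text
t 22.32 eef [0.4548 0.2274 0.1783] mixer mm [[  52.7 -100.7  177.1]] yaw 44.78 z-axis [ 0.002  0.007 -1.   ] F [-1.66  0.7   3.59] Fmx -0.7 Fmy 1.7 w -0.0003
```

Request:
send_rows([
  {"claw": 1,"x": 0,"y": -0.1,"z": -1.2,"rx": 0,"ry": 0,"rz": 0},
  {"claw": 1,"x": 0,"y": -0.1,"z": -1.2,"rx": 0,"ry": 0,"rz": 0},
  {"claw": 1,"x": 0,"y": 0,"z": -1.2,"rx": 0,"ry": 0,"rz": 0},
])

```text
t: 22.7
eef_pos: [0.4551, 0.227, 0.1743]
tool_rot: [-0.003, 0.925, 0.381, 0.003]
contact_force: [-0.1, -0.4, 2.3]
gripper_width: 0.0003
```

Request:
send_rows([
  {"claw": 1,"x": 0,"y": 0,"z": -1,"rx": 0,"ry": 0,"rz": 0},
  {"claw": 1,"x": 0,"y": 0,"z": -1,"rx": 0,"ry": 0,"rz": 0},
])

```text
t: 22.95
eef_pos: [0.4552, 0.2269, 0.1721]
tool_rot: [-0.002, 0.925, 0.381, 0.003]
contact_force: [1.3, 0.2, 1.7]
gripper_width: -0.0
```

Request:
send_rows([
  {"claw": 1,"x": 0,"y": 0,"z": -0.8,"rx": 0,"ry": 0,"rz": 0},
  {"claw": 1,"x": 0,"y": 0,"z": -0.8,"rx": 0,"ry": 0,"rz": 0},
])

```text
t: 23.2
eef_pos: [0.4551, 0.2269, 0.1702]
tool_rot: [-0.002, 0.925, 0.381, 0.002]
contact_force: [-0.1, -0.5, 0.1]
gripper_width: -0.0001
```

```bash
python3 st.py
```

```text
t 23.2 eef [0.4551 0.2269 0.1702] mixer mm [[  52.5 -101.3  169. ]] yaw 44.76 z-axis [ 0.003  0.006 -1.   ] F [-0.09 -0.52  0.12] Fmx -0.4 Fmy -0.3 w -0.0001
```

Request:
send_rows([
  {"claw": 1,"x": 0,"y": 0,"z": -0.6,"rx": 0,"ry": 0,"rz": 0},
  {"claw": 1,"x": 0,"y": 0,"z": -0.6,"rx": 0,"ry": 0,"rz": 0},
])

```text
t: 23.45
eef_pos: [0.455, 0.2269, 0.1687]
tool_rot: [-0.002, 0.925, 0.381, 0.002]
contact_force: [-0.4, -0.0, -0.6]
gripper_width: 0.0002
```

Request:
send_rows([
  {"claw": 1,"x": 0,"y": 0,"z": -0.6,"rx": 0,"ry": 0,"rz": 0},
  {"claw": 1,"x": 0,"y": 0,"z": -0.6,"rx": 0,"ry": 0,"rz": 0},
])

```text
t: 23.7
eef_pos: [0.4549, 0.2269, 0.1674]
tool_rot: [-0.003, 0.925, 0.381, 0.002]
contact_force: [-0.3, 0.3, -0.6]
gripper_width: -0.0001
```

Request:
send_rows([
  {"claw": 1,"x": 0,"y": 0,"z": -0.6,"rx": 0,"ry": 0,"rz": 0},
  {"claw": 1,"x": 0,"y": 0,"z": -0.6,"rx": 0,"ry": 0,"rz": 0},
])

```text
t: 23.95
eef_pos: [0.4549, 0.2269, 0.1661]
tool_rot: [-0.003, 0.925, 0.381, 0.002]
contact_force: [-0.1, -0.1, -0.6]
gripper_width: 0.0
```

Request:
send_rows([
  {"claw": 1,"x": 0,"y": 0,"z": -0.6,"rx": 0,"ry": 0,"rz": 0},
  {"claw": 1,"x": 0,"y": 0,"z": -0.6,"rx": 0,"ry": 0,"rz": 0},
])

```text
t: 24.2
eef_pos: [0.4549, 0.2269, 0.1648]
tool_rot: [-0.003, 0.925, 0.381, 0.002]
contact_force: [-0.6, 0.5, 0.2]
gripper_width: -0.0
```

Request:
send_rows([
  {"claw": 1,"x": 0,"y": 0,"z": -0.5,"rx": 0,"ry": 0,"rz": 0},
])

```text
t: 24.32
eef_pos: [0.4549, 0.2269, 0.1642]
tool_rot: [-0.003, 0.925, 0.381, 0.002]
contact_force: [-0.8, -0.7, -0.7]
gripper_width: 0.0
```

```bash
python3 st.py;python3 - <<'E'
from h import *
im=vision.read_camera("scene")[:,:,::-1]; cv2.imwrite("pics/s12.png",cv2.resize(im[130:260,190:320],None,fx=4.5,fy=4.5,interpolation=cv2.INTER_CUBIC))
E
```

```text
t 24.32 eef [0.4549 0.2269 0.1642] mixer mm [[  52.4 -101.1  163.1]] yaw 44.77 z-axis [ 0.002  0.006 -1.   ] F [-0.84 -0.67 -0.66] Fmx -1.1 Fmy 0.1 w 0.0
```

View pics/s12.png

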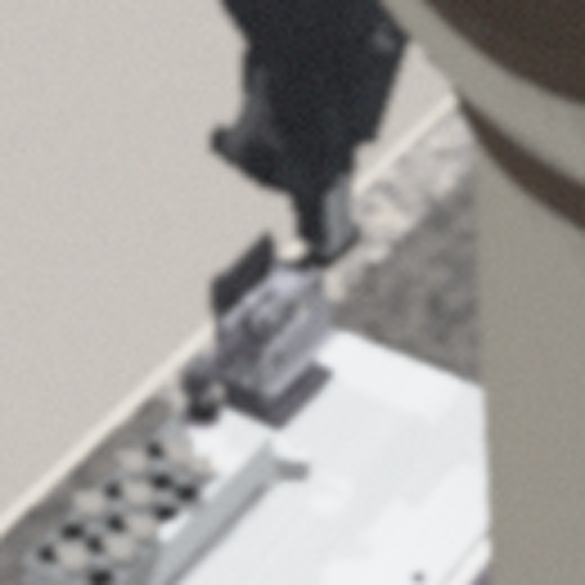

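Request:
send_rows([
  {"claw": 1,"x": 0,"y": 0,"z": -0.5,"rx": 0,"ry": 0,"rz": 0},
  {"claw": 1,"x": 0,"y": 0,"z": -0.5,"rx": 0,"ry": 0,"rz": 0},
])

```text
t: 24.62
eef_pos: [0.455, 0.2269, 0.1634]
tool_rot: [-0.003, 0.925, 0.381, 0.002]
contact_force: [-0.7, -0.9, 3.1]
gripper_width: -0.0001
```

Request:
send_rows([
  {"claw": 1,"x": 0,"y": 0,"z": -0.5,"rx": 0,"ry": 0,"rz": 0},
  {"claw": 1,"x": 0,"y": 0,"z": -0.5,"rx": 0,"ry": 0,"rz": 0},
])

```text
t: 24.88
eef_pos: [0.4551, 0.2269, 0.1628]
tool_rot: [-0.002, 0.925, 0.381, 0.003]
contact_force: [-2.3, -1.3, 6.7]
gripper_width: 0.0003
```

Request:
send_rows([
  {"claw": 1,"x": 0,"y": 0,"z": -0.5,"rx": 0,"ry": 0,"rz": 0},
  {"claw": 1,"x": 0,"y": 0,"z": -0.5,"rx": 0,"ry": 0,"rz": 0},
])

```text
t: 25.12
eef_pos: [0.4552, 0.2269, 0.1624]
tool_rot: [-0.002, 0.925, 0.381, 0.003]
contact_force: [-2.5, -1.0, 8.1]
gripper_width: -0.0003
```

Request:
send_rows([
  {"claw": 1,"x": 0,"y": 0,"z": -0.6,"rx": 0,"ry": 0,"rz": 0},
  {"claw": 1,"x": 0,"y": 0,"z": -0.6,"rx": 0,"ry": 0,"rz": 0},
])

```text
t: 25.38
eef_pos: [0.4553, 0.2268, 0.1621]
tool_rot: [-0.002, 0.925, 0.381, 0.003]
contact_force: [-3.0, -2.0, 8.9]
gripper_width: -0.0002
```

Request:
send_rows([
  {"claw": 1,"x": 0,"y": 0,"z": -0.7,"rx": 0,"ry": 0,"rz": 0},
])

```text
t: 25.5
eef_pos: [0.4553, 0.2268, 0.1618]
tool_rot: [-0.002, 0.925, 0.381, 0.003]
contact_force: [-4.0, -2.6, 10.1]
gripper_width: -0.0003
```

```bash
python3 st.py
```

```text
t 25.5 eef [0.4553 0.2268 0.1618] mixer mm [[  52.6 -101.5  160.6]] yaw 44.77 z-axis [ 0.004  0.006 -1.   ] F [-3.97 -2.55 10.12] Fmx -4.6 Fmy 1.0 w -0.0003
```

Request:
send_rows([
  {"claw": 1,"x": 0,"y": 0,"z": 5,"rx": 0,"ry": 0,"rz": 0},
  {"claw": 1,"x": 0,"y": 0,"z": 40,"rx": 0,"ry": 0,"rz": 0},
  {"claw": 1,"x": 0,"y": 0,"z": 55,"rx": 0,"ry": 0,"rz": 0},
  {"claw": 1,"x": 0,"y": 0,"z": 55,"rx": 0,"ry": 0,"rz": 0},
  {"claw": 1,"x": -20,"y": -45,"z": 10,"rx": 0,"ry": 0,"rz": 0},
  {"claw": 1,"x": -30,"y": -45,"z": 0,"rx": 0,"ry": 0,"rz": 0},
  {"claw": 1,"x": -30,"y": -45,"z": 0,"rx": 0,"ry": 0,"rz": 0},
  {"claw": 1,"x": -30,"y": -45,"z": 0,"rx": 0,"ry": 0,"rz": 0},
  {"claw": 1,"x": 0,"y": 0,"z": 0,"rx": 0,"ry": 0,"rz": 0},
])

```text
t: 26.62
eef_pos: [0.3404, 0.0423, 0.3318]
tool_rot: [-0.001, 0.924, 0.381, 0.003]
contact_force: [-0.3, -0.7, 0.1]
gripper_width: -0.0002
```

```bash
python3 st.py; python3 - <<'E'
from h import *
im=vision.read_camera("scene")[:,:,::-1]; cv2.imwrite("pics/scene13.png",im); cv2.imwrite("pics/s13.png",cv2.resize(im[150:300,175:325],None,fx=4,fy=4,interpolation=cv2.INTER_CUBIC))
im=vision.read_camera("top")[:,:,::-1]; cv2.imwrite("pics/top13.png",im);cv2.imwrite("pics/t13.png",cv2.resize(im[120:270,175:325],None,fx=4,fy=4,interpolation=cv2.INTER_CUBIC))
E
```

```text
t 26.62 eef [0.3404 0.0423 0.3318] mixer mm [[-158.9 -151.5  330.6]] yaw 44.83 z-axis [ 0.005  0.005 -1.   ] F [-0.33 -0.66  0.06] Fmx -0.7 Fmy -0.2 w -0.0002
```

View pics/s13.png

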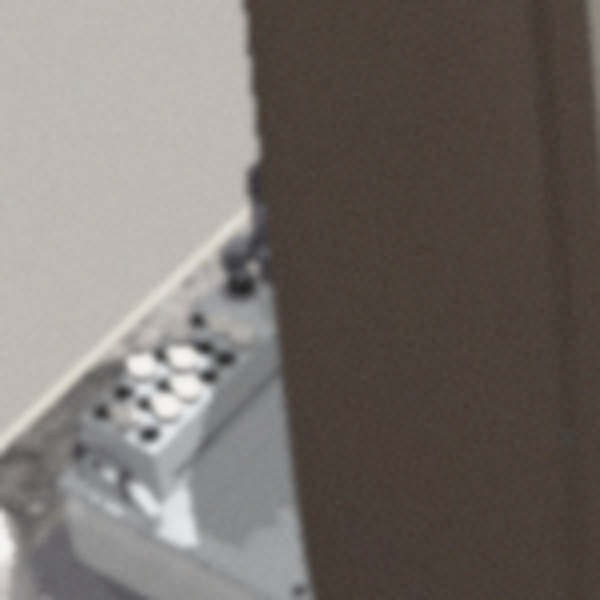

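View pics/t13.png

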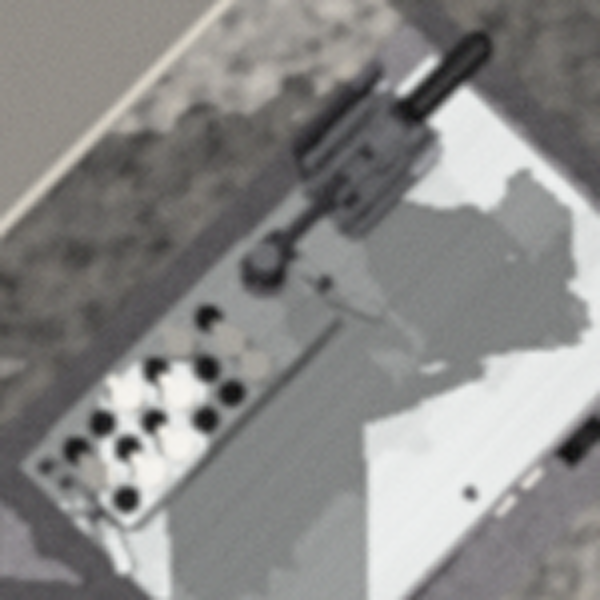

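View pics/scene13.png

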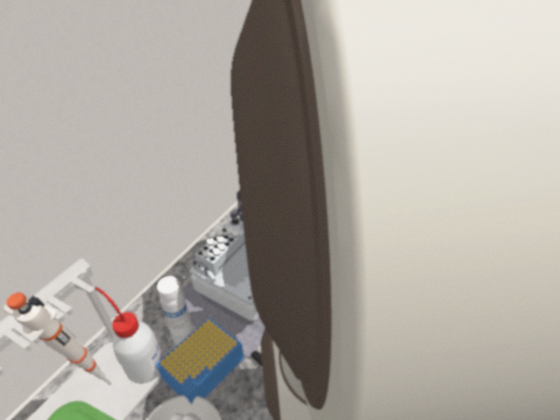

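Request:
send_rows([
  {"claw": 1,"x": 0,"y": -50,"z": 25,"rx": 0,"ry": 0,"rz": 0},
  {"claw": 1,"x": 0,"y": -50,"z": 25,"rx": 0,"ry": 0,"rz": 0},
  {"claw": 1,"x": 0,"y": -50,"z": 10,"rx": 0,"ry": 0,"rz": 0},
  {"claw": 1,"x": 0,"y": -50,"z": 0,"rx": 0,"ry": 0,"rz": 0},
  {"claw": 1,"x": 0,"y": -50,"z": 0,"rx": 0,"ry": 0,"rz": 0},
  {"claw": 1,"x": 0,"y": -50,"z": 0,"rx": 0,"ry": 0,"rz": 0},
  {"claw": 1,"x": 0,"y": -50,"z": 0,"rx": 0,"ry": 0,"rz": 0},
  {"claw": 1,"x": 0,"y": 0,"z": 0,"rx": 0,"ry": 0,"rz": 0},
])

```text
t: 27.72
eef_pos: [0.3487, -0.3119, 0.3903]
tool_rot: [-0.005, 0.92, 0.392, 0.003]
contact_force: [-0.1, 0.6, -0.1]
gripper_width: 0.0
```

```bash
python3 st.py; python3 - <<'E'
from h import *
im=vision.read_camera("scene")[:,:,::-1]; cv2.imwrite("pics/scene14.png",im); cv2.imwrite("pics/s14.png",cv2.resize(im[150:300,175:325],None,fx=4,fy=4,interpolation=cv2.INTER_CUBIC))
im=vision.read_camera("top")[:,:,::-1]; cv2.imwrite("pics/top14.png",im)
print(mm(atz("top",ta(482,42),.137)))
E
```

```text
t 27.73 eef [ 0.3487 -0.3119  0.3903] mixer mm [[-402.6 -408.7  389.1]] yaw 46.1 z-axis [ 0.001  0.011 -1.   ] F [-0.11  0.56 -0.07] Fmx 0.3 Fmy 0.5 w 0.0
[[  50.6 -122.1  135.8]]
```

View pics/s14.png

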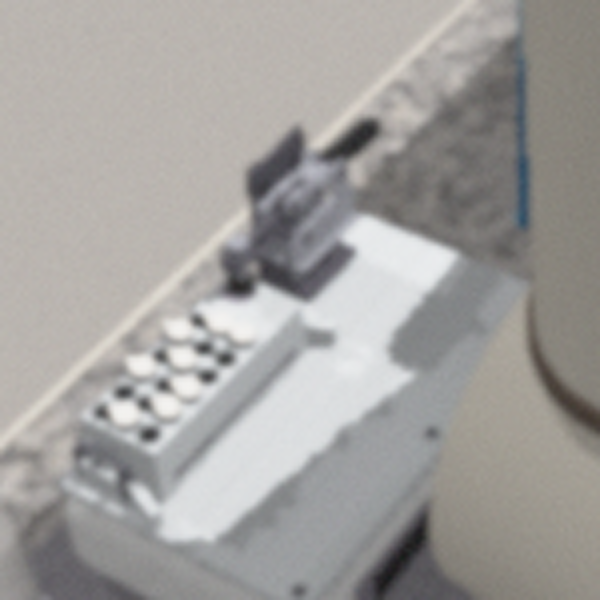

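View pics/top14.png

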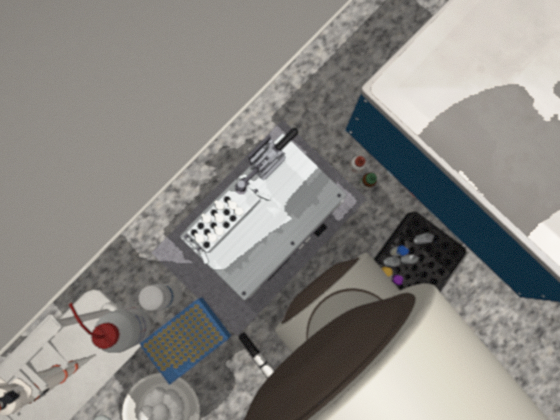

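```bash
python3 - <<'E'
from h import *
for a,b in(((484,42),(374,127)),((410,112),(328,155))):
    X,r=tri(ta(*a),sb(*b)); print(mm(X),r.round(1))
E
```

```text
[[  51.2 -124.   128.8]] [-0.  -0.   0.1 -0. ]
[[ 51.4 -83.2 137.9]] [-0.3 -0.   0.4 -0. ]
```

```bash
python3 - <<'E'
from workcell import job
print(job.hand_in())
E
```

```text
the job is handed in; nothing more can be done
None
```

The tube block is pushed home against its back stop and the clamp is closed on it. I handed the job in at about 28 s of the 67 s; no verdict was reported.

- **Block:** I pushed its front face with both fingers, tips low. At the stop it stopped moving at about 18 N of push. The total finger force reached about 20.5 N there. That is just over the "under 20 N" you asked for, but below the 22 N fail limit. Later pictures show it flat against the stop, with its front edge at 44.9° against the mixer's 44.8°.
- **Clamp:** I pushed the lever over its dead centre with the closed fingers, with a peak of about 12.5 N. The force then fell to about 0, and I pressed the lever down until it met resistance of about 11 N. After the robot withdrew, the lever stayed down, roughly level. Triangulation gave 138 mm height at the near end of the sleeve and 129 mm at the lever's end, a few mm of which is measuring noise.
- **Not measured:** The foot is on the block's bare land. How far it is pressed in could not be measured, only inferred from the lever staying shut.
- **Bottles and robot:** Both dropper bottles look upright and unmoved in the last overhead picture. The robot was well clear, with contact force within sensor noise.

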